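# Turn the spring block in the vise and build its shim pack

### The job

The block in the slide-jaw vise stands with its grooved face up: slide the jaw open, turn the block a quarter so that its pad face (the one with four bolt holes) is up, seat it back on the vise bed between the jaws and slide the jaw closed tight on it. Then stack all the rectangular aluminium shim plates on the pad face in one pile, square with the block and with each other, long edges along its long edges, and last stand the set-up square on the bench with its tall face flush against an exposed end of the block, checking the pack. Leave the other parts on the bench where they are.

Things in the scene. Friction and masses are not known exactly. Their poses are not given: they have to be found in the camera images.
- vise: grey slide-jaw vise bolted to the bench. Origin on the bench below the middle of the fixed jaw's face (plane x = 0, jaw 48 mm thick behind it). x: the way the moving jaw opens; z up. Bed top 30 mm, jaw tops 52 mm above the bench; bed (x -48 to 214 mm) and jaws 52 mm wide in y. Foot bars 10 mm high, 90 mm wide at x = -37 and 201 mm; else the bench beside the bed is clear
- jaw (a joint): moving jaw's travel in m, 0 to 0.065, grows as it opens: its face is at vise x = 0.030 + travel, so it touches the turned block at 0.024. It slides with about 6 N of friction and stays where it is left
- jaw_fin (a point): top centre of the moving jaw's dark upright fin, by which it is slid: 14 mm thick along vise x, 36 mm wide in y, from 41 to 72 mm above the bench; it is at vise x = 94 mm + travel. The jaw is 22 mm thick; behind it a carriage, 41 mm above the bench, reaches 93 mm from the jaw's face
- block: aluminium spring block, x 44, y 64, z 54 mm, 0.38 kg; origin at the centre of its starting underside. +z: grooved face (14 mm wide, 8 deep dark groove along y, nearer the pad face), up at first. +x: pad face, four dark bolt holes, at first facing the moving jaw. Ends (y = +-32 mm) overhang the vise's sides by 6 mm. Turned, x is up, it is 44 high, 54 mm between the jaws, groove to either jaw
- pad (a point): centre of the block's pad face (block x = 22 mm, y 0, z = 27 mm)
- square: set-up square, L-shaped, 0.7 kg: aluminium upright plate 10 mm thick (x 0 to 10), 66 mm wide (y), 115 mm tall, on a heavy steel foot 22 mm high reaching to x = 80 mm. Origin on the bench at the lower edge of the tall flush face, which is the plane x = 0 and looks to -x; z up
- square_face (a point): point on the square's flush face, 60 mm above its underside, mid width
- shim1: aluminium shim plate, x 64, y 54, z 8 mm, 90 g; origin at the centre of its underside. Three to five of the shims are there; an absent one reads None
- shim2: shim plate like shim1
- shim3: shim plate like shim1
- shim4: shim plate like shim1
- shim5: shim plate like shim1
- carton: bystander: cardboard box 75 x 120 x 45 mm
- can: bystander: upright can, 62 mm across, 120 mm tall
- wrench: bystander: wrench 190 mm long
- bluebox: bystander: blue parts box 110 x 80 x 50 mm
- fitting: bystander: brass fitting 38 mm across, 52 mm tall, upright
- flange: bystander lying among the shims: round stepped steel flange 58 mm across, 22 mm tall
- bearing: bystander: steel ring 58 mm across, 17 mm tall
There are look-alikes about, which are no part of the job. What is shaped like the shim1 but black or purple is not meant.

How it is judged:
By the outcome, as a careful person would: the job done as asked, in the order asked, and still so for the second after the job is handed in, with the robot touching nothing.
Of shim1, shim2, shim3, shim4, shim5 only 3 to 5 are there at a start; the rules pass over those that are not, and their reading is None.
At some moment in a run one of square may be knocked a few centimetres aside while the robot is not near it.
It also fails if it takes over 210 s, if anything falls off the work surface, if the arm or the gripper's body presses on something with over 40 N, if the wrist force passes 120 N, or if a joint passes its speed limit or range.

### The arm

A 6-joint arm with a two-finger parallel gripper is mounted at the origin on the work surface. World frame = base frame: x ahead of the robot, y to its left, z up, the work surface at z = 0. Lengths are in m, angles in rad, forces in N, time in s.
With the tool pointing down it reaches from about 0.425 to 0.95 m from the base axis. Payload 3.5 kg.
Tool frame: the origin (TCP) lies on the centre line of the jaws, within the pads' length; the fingertips stand 19 mm ahead of it and the grasp point (between the pads) is the TCP; z points along the fingers, y is the line along which they close (so a half turn about z gives the same grasp; the last joint's range is limited). The gripper opens to 85 mm and grips with 20 to 120 N. Pads are 22 mm wide; open, the fingers measure 114 mm over their backs; the gripper's body (76 mm by 85 mm) begins 54 mm behind the grasp point. The pads swing forward as they close: fully open they stand 13 mm farther back than shut.
Start: joints at [-1.469, 0.286, 1.577, -0, 1.279, -0.15], TCP at [0.168, -0.654, 0.223] pointing down, gripper open.
Joint ranges: [-2.77, 2.77], [-0.9, 2.22], [0.21, 2.48], [-1.53, 4.67], [0.24, 2.81], [-2.84, 2.84]. Speed limits (rad/s): [2.79, 2.79, 3.14, 3.14, 3.14, 3.14].

### API

Orientations are given as a unit quaternion [x, y, z, w].
In Python, from plant import ctrl, imaging gives the robot as it stands. The module is installed in compiled form; this text tells all that it offers.
- The arm moves only by the shell command python3 -m handwheel 'ROWS' [OPENING] [FORCE]. ROWS is JSON, one flat list of numbers, 6 for each row, row after row: the shift along the world's x, y, z in units of 150 mm (1.0 is 150 mm), then the turn, a rotation vector about the world's x, y, z in units of 90 degrees (1.0 is 90 degrees). In form: [tx, ty, tz, rx, ry, rz, tx, ty, tz, rx, ry, rz, ...]. A call has 1 to 5 rows; each row shifts and turns the commanded pose from where the row before left it; what a row does not reach is not made up. A row lasts 1/12 s, in which the tool goes at most 41.7 mm and 7.16 degrees, less where a joint would pass 70% of its speed; a pose out of reach is approached as far as the arm can. A call with a number of a shift or a turn outside -1 to 1 is refused whole. A call with a gripper value outside its range is refused whole. OPENING is the opening, from 0 (shut) to 1 (fully open), set as the call begins (- or left out, the last holds). The fingers move at their own pace and stop on an object; FORCE is the grip in N (left out, the last holds). Time passes only in rows, so rows that do not move let the fingers close. It gives the time, the measured TCP pose, the force, the opening and the grip force at its end, in the units of the state.
- ctrl.get_state(): the state, without advancing time (a new reading comes with each control period).
- imaging.read_camera(name): name is "scene" or "top" or "wrist"; returns (picture, depth): 400x640x3 uint8, blue, green, red; 400x640 float32, m along the optical axis (not along the pixel's ray), 0 where there is no reading.
- imaging.get_calibration(name): a dict with "fovy" (degrees; the focal length in pixels is half the picture's height over the tangent of half this angle, whatever the lens; pixels are square), "cx", "cy" (the principal point, pixels), "R" (3x3) and "t" (3): a world point X has camera coordinates R X + t. Camera axes: x right, y down, z forward; pixel columns grow to the right and rows downward; lengths in m; the calibration is good to about 2 mm. The wrist camera is an equidistant fisheye: a pixel r from the principal point sees the ray r / f radians off the axis. A picture is of the moment at which its call begins: read the wrist's pose just before it. get_calibration takes no time and is no camera call; for the wrist camera it gives the pose at the moment of the call.
- ctrl.sign_off(): hands the job in; it is judged then, once.
The state is a dict: "time": time; "qpos": joint angles; "dq": joint speeds; "joint_efforts": joint torques, N m; "eef_pos": TCP position; "tcp_rot": TCP orientation; "contact_force": force on the tool from outside, world axes, zero at the start; "wrist_torque": the same for the moment, N m; "opening": opening from 0.0 (shut) to 1.0 (fully open); "finger_force": force on a finger pad.
Only numpy, scipy, OpenCV 4.12 (cv2) and the standard library are available. Lean on these libraries where they do the work, as an engineer would, in place of code of your own. Each camera call takes 0.05 s, during which the arm holds its last target. There are 200 camera calls.

## Working session

There is one attempt and no reset: what is moved stays moved. The work goes in short steps, Python scripts to look and compute and a shell command to move; the robot and the scene stay as the last step left them, time stands still between calls to the robot, and variables do not carry over. Pictures are saved under pics/ and viewed, at most 16 in all, crops included, and the job is handed in when it is done.

```bash
mkdir -p pics
cat > h.py <<'E'
import numpy as np, cv2
from plant import ctrl, imaging
def K(n):
    c=imaging.get_calibration(n); f=200/np.tan(np.radians(c['fovy']/2)); return c,f
def cap(n):
    c,f=K(n); im,d=imaging.read_camera(n); np.savez(''+n+'.npz',im=im,d=d,R=c['R'],t=c['t'],f=f,cx=c['cx'],cy=c['cy']); return im,d
def cloud(n):
    z=np.load(''+n+'.npz'); d=z['d']; v,u=np.mgrid[0:400,0:640]
    x=(u-z['cx'])/z['f'];y=(v-z['cy'])/z['f']
    if n=='wrist':
        r=np.hypot(x,y)+1e-9; s=np.tan(np.minimum(r,1.5))/r; x=x*s;y=y*s
    P=np.stack([x*d,y*d,d],-1); return (P-z['t'])@z['R'], z['im'], d
E
python3 - <<'E'
from h import *
print(ctrl.get_state())
for n in ['scene','top']:
    im,d=cap(n); cv2.imwrite(f'pics/{n}0.png',im); c,f=K(n); print(n,f,-np.array(c['R']).T@c['t'])
E
```

```text
{'time': 0.0, 'qpos': array([-1.46901821e+00,  2.87196099e-01,  1.57817390e+00,  1.25526233e-05,
        1.27858157e+00, -1.50051844e-01]), 'dq': array([-0.00052293, -0.00039396,  0.00038146, -0.00109627, -0.00029606,
        0.00066785]), 'joint_efforts': array([-2.28478184e-04, -4.05983198e+01, -2.92622405e+01, -1.58297821e-04,
        5.77091021e-03,  1.30130778e-05]), 'eef_pos': array([ 0.16812321, -0.65303611,  0.22192858]), 'tcp_rot': array([ 9.92082715e-01,  1.25580635e-01,  3.44719330e-05, -1.17896612e-03]), 'contact_force': array([ 0.41884905, -0.44325497, -0.21417167]), 'wrist_torque': array([-0.06834751, -0.01998518,  0.01015303]), 'finger_force': 0.0, 'opening': 1.0019706501962404}
scene 400.3009855767977 [ 1.1757188  -0.78499683  1.12082324]
top 408.4871463282766 [0.39341417 0.01468457 1.2216125 ]
```

View pics/top0.png

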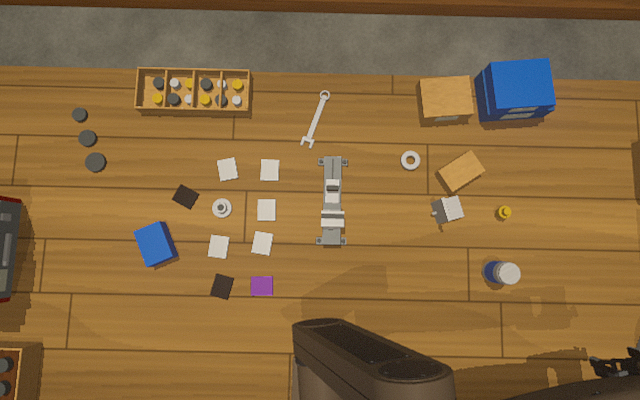

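View pics/scene0.png

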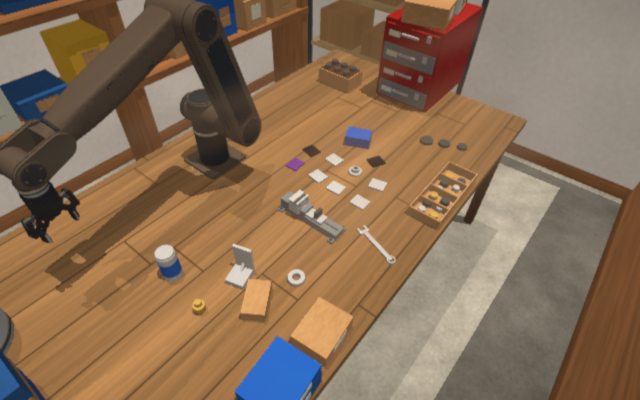

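Top: white shims at (228,169), (270,170), (266,210), (219,247), (262,243); look-alikes black (185,197), (222,286), purple (262,286); flange (222,208); vise around (332,200) with jaw opening upward in the picture; square at (448,209).

Run:
```python
from h import *
P,im,d=cloud('top')
for u,v in [(228,169),(270,170),(266,210),(219,247),(262,243),(222,208),(332,185),(332,215),(333,240),(332,160),(455,208),(438,212)]:
    print(u,v,P[v,u].round(4))
# segment white shims
hsv=cv2.cvtColor(im,cv2.COLOR_BGR2HSV); m=((hsv[...,1]<50)&(hsv[...,2]>150)).astype(np.uint8)
n,l,s,c=cv2.connectedComponentsWithStats(m)
for i in range(1,n):
    if s[i,4]>60 and s[i,1]<320:
        pts=P[l==i]; r=cv2.minAreaRect((pts[:,:2]*1000).astype(np.float32)); print(c[i].round(1),s[i,4],np.round(r[0],1),np.round(r[1],1),round(r[2],1),np.median(pts[:,2]).round(4))
# vise crop heights
sub=im[140:260,280:480]; cv2.imwrite('pics/c1.png',cv2.resize(sub,None,fx=4,fy=4,interpolation=cv2.INTER_CUBIC))
```

```text
228 169 [0.6338 0.3083 0.0117]
270 170 [0.6337 0.1819 0.0125]
266 210 [0.513  0.1894 0.008 ]
219 247 [0.4003 0.3235 0.0064]
262 243 [0.4149 0.1972 0.0075]
222 208 [0.5142 0.3166 0.0241]
332 185 [ 0.5821 -0.0046  0.0754]
332 215 [ 0.4963 -0.0064  0.0784]
333 240 [ 0.4273 -0.0112  0.0505]
332 160 [ 0.6647 -0.0037  0.0312]
455 208 [ 0.5311 -0.3718  0.0194]
438 212 [ 0.5142 -0.311   0.0558]
[315.  119.8] 356 [643.6  53.7] [ 83.4 499.4] 89.4 0.0082
[410.  159.4] 208 [ 547.9 -117.1] [ 53.3 405.5] 46.3 0.018
[227.1 168.9] 385 [514.4 190.8] [420.5  75.9] 45.3 0.0095
[269.3 169.8] 383 [524.2 126.1] [335.5  74.1] 28.0 0.0091
[331.7 191.5] 282 [507.6  -6.9] [228.1  44.6] 0.4 0.0415
[452.1 207.6] 383 [ 477.5 -185.2] [ 66.9 431.3] 16.9 0.0238
[221.3 207.5] 245 [517.5 322.3] [54.6 54.1] 49.6 0.0099
[266.3 209.4] 393 [514.8 189.5] [62.9 54.5] 1.7 0.0091
[331.8 211.2] 104 [508.4  -5.7] [17.2 61.6] 3.7 0.0836
[331.7 222.2] 198 [440.7  -7.4] [93.7 61.5] 1.2 0.0849
[261.9 242.9] 408 [404.7 119.9] [211.4  64.8] 82.1 0.0093
[218.1 246.2] 407 [386.  185.3] [337.2  64.6] 83.3 0.0091
[509.2 273. ] 357 [ 359.4 -274.7] [581.3  56.3] 87.3 0.1207
```

View pics/c1.png

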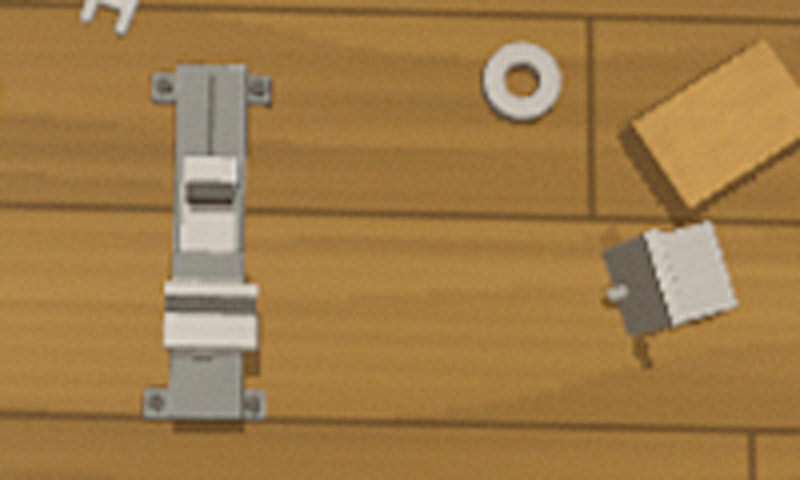

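Scene clear: vise opens along world +x; block near robot side, fin at crop (210,190); square at crop (670,275) with the flush face (dark) looking toward the vise. Move over the vise for a close wrist view.

```bash
R='x'; 
python3 -m handwheel '[0,0,0.2,0,0,0, 0.12,0.216,0.04,0,0,0.042,0.12,0.216,0.04,0,0,0.042,0.12,0.216,0.04,0,0,0.042,0.12,0.216,0.04,0,0,0.042]' 0.5 40
python3 -m handwheel '[0.12,0.216,0.04,0,0,0.042,0.12,0.216,0.04,0,0,0.042,0.12,0.216,0.04,0,0,0.042,0.12,0.216,0.04,0,0,0.042,0.12,0.216,0.04,0,0,0.042]'
python3 -m handwheel '[0.12,0.216,0.04,0,0,0.042,0.12,0.216,0.04,0,0,0.042,0.12,0.216,0.04,0,0,0.042,0.12,0.216,0.04,0,0,0.042,0.12,0.216,0.04,0,0,0.042]'
python3 -m handwheel '[0.12,0.216,0.04,0,0,0.042,0.12,0.216,0.04,0,0,0.042,0.12,0.216,0.04,0,0,0.042,0.12,0.216,0.04,0,0,0.042,0.12,0.216,0.04,0,0,0.042]'
python3 -m handwheel '[0.12,0.216,0,0,0,0.042,0,0,0,0,0,0,0,0,0,0,0,0]'
python3 - <<'E'
from h import *
print(ctrl.get_state())
for n in ['wrist','top']:
    im,d=cap(n); cv2.imwrite(f'pics/{n}1.png',im); c,f=K(n); print(n,f,-np.array(c['R']).T@c['t'],c['R'])
E
```

```text
time: 0.52
eef_pos: [0.2405, -0.5224, 0.2768]
tcp_rot: [0.967, 0.256, 0.0, -0.001]
contact_force: [0.9, 0.6, -0.4]
opening: 0.497
finger_force: 0.0
time: 0.93
eef_pos: [0.3305, -0.3602, 0.3071]
tcp_rot: [0.911, 0.412, 0.0, -0.0]
contact_force: [0.8, -0.7, 0.6]
opening: 0.503
finger_force: 0.0
time: 1.35
eef_pos: [0.4205, -0.1982, 0.3372]
tcp_rot: [0.831, 0.556, -0.0, -0.0]
contact_force: [1.6, -1.2, -0.9]
opening: 0.5
finger_force: 0.0
time: 1.77
eef_pos: [0.5105, -0.0362, 0.3672]
tcp_rot: [0.729, 0.685, -0.0, -0.0]
contact_force: [0.2, -1.2, -0.3]
opening: 0.496
finger_force: 0.0
time: 2.02
eef_pos: [0.5284, -0.004, 0.3665]
tcp_rot: [0.706, 0.708, -0.001, -0.001]
contact_force: [0.9, -0.6, 0.0]
opening: 0.5
finger_force: 0.0
{'time': 2.0167, 'qpos': array([-1.99621286e-01, -1.15373603e-01,  1.74903972e+00, -3.55277124e-04,
        1.50952874e+00, -2.03450053e-01]), 'dq': array([-0.05283033, -0.01919731,  0.01930469, -0.01009811,  0.0040371 ,
       -0.00054544]), 'joint_efforts': array([ 1.06498908e+00, -2.61835688e+01, -3.12293959e+01,  9.38953157e-02,
       -1.92866562e-02,  1.88888305e-03]), 'eef_pos': array([ 0.52835564, -0.00404348,  0.36652666]), 'tcp_rot': array([ 7.05743769e-01,  7.08466696e-01, -5.89533451e-04, -5.70656277e-04]), 'contact_force': array([ 0.93360198, -0.61242323,  0.02363355]), 'wrist_torque': array([-0.02192066,  0.01091966, -0.00647062]), 'finger_force': 0.0, 'opening': 0.5004281188520038}
wrist 309.70691628693146 [0.52778857 0.06574254 0.51804735] [[ 0.9999964   0.00123688 -0.00238123]
 [ 0.0018511  -0.96043706  0.27849099]
 [-0.00194256 -0.27849439 -0.96043589]]
top 408.4871463282766 [0.39341417 0.01468457 1.2216125 ] [[ 0.02289491 -0.99970782  0.00775261]
 [-0.99144807 -0.02370094 -0.12833154]
 [ 0.12847779 -0.00474817 -0.99170102]]
```

View pics/wrist1.png

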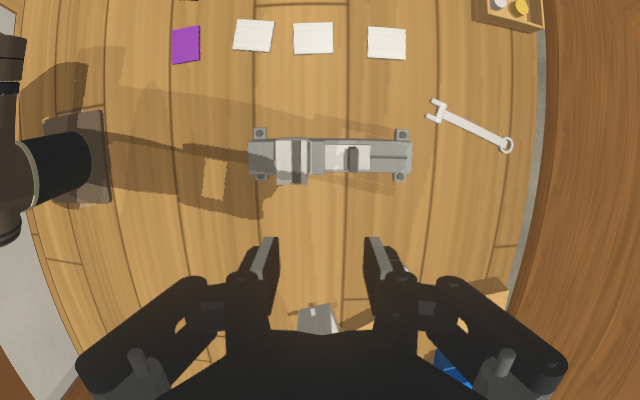

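Wrist shows the vise: block (295,162), fin (352,158), bed to (410,158). Measure by depth.

```bash
cat >> h.py <<'E'
def rect(P,zlo,zhi,box,er=0,sel=None):
    m=(P[...,2]>zlo)&(P[...,2]<zhi)&(P[...,0]>box[0])&(P[...,0]<box[1])&(P[...,1]>box[2])&(P[...,1]<box[3])
    n,l,s,c=cv2.connectedComponentsWithStats(m.astype(np.uint8))
    out=[]
    for i in range(1,n):
        if s[i,4]<25: continue
        q=P[l==i]; r=cv2.minAreaRect((q[:,:2]*1000).astype(np.float32)); out.append((np.round(r[0],1),np.round(r[1],1),round(r[2],1),q[:,2].mean().round(4),s[i,4],c[i].round(0)))
    return out
E
python3 - <<'E'
from h import *
for n in ['wrist','top']:
    P,im,d=cloud(n); print(n)
    b=(0.38,0.75,-0.08,0.08)
    for lo,hi in [(.076,.095),(.062,.076),(.046,.056),(.034,.046),(.022,.034)]: print(lo,*rect(P,lo,hi,b),sep='\n ')
    ok=d>0; print('bench z',np.median(P[...,2][(abs(P[...,2])<.02)&(abs(P[...,0]-.5)<.2)&(P[...,1]<-.08)&(P[...,1]>-.2)]))
E
```

```text
wrist
0.076
 (array([484.3,  -7.8]), array([64.9, 43.4]), 89.7, np.float64(0.0825), np.int32(1365), array([291., 161.]))
0.062
 (array([574.1,  -6.9]), array([35.9, 14.6]), 89.0, np.float64(0.0721), np.int32(253), array([353., 160.]))
0.046
 (array([436.1,  -5.3]), array([50.5, 43.8]), 89.8, np.float64(0.053), np.int32(908), array([262., 157.]))
 (array([521.7,  -6. ]), array([19.9, 52.4]), 0.1, np.float64(0.0533), np.int32(481), array([317., 157.]))
0.034
 (array([484.3,  23.9]), array([ 0.4, 41.7]), 89.3, np.float64(0.0388), np.int32(28), array([294., 137.]))
 (array([568.4,  -6.3]), array([70.4, 40.2]), 0.3, np.float64(0.0414), np.int32(901), array([346., 156.]))
0.022
 (array([591.1,  -6.4]), array([ 53.3, 169.6]), 89.7, np.float64(0.0307), np.int32(1698), array([379., 154.]))
 (array([552. , -29.4]), array([ 3.4, 37. ]), 86.3, np.float64(0.031), np.int32(50), array([337., 170.]))
bench z 0.001023314466061149
top
0.076
0.062
0.046
 (array([527.1,  13.9]), array([17.9, 11.5]), 1.3, np.float64(0.0526), np.int32(29), array([325., 205.]))
0.034
 (array([549.4,  12.7]), array([35. , 13.6]), 36.3, np.float64(0.0413), np.int32(34), array([327., 198.]))
0.022
bench z 0.001088804871378269
```

```bash
python3 -m handwheel '[0.1,-0.01,-0.2,0,0,0,0.1,0,-0.25,0,0,0,0.1,0,-0.25,0,0,0,0.007,0,-0.25,0,0,0,0,0,-0.25,0,0,0]' 0.4 40
python3 -m handwheel '[0,0,-0.25,0,0,0,0,0,-0.2,0,0,0,0,0,-0.15,0,0,0,0,0,-0.1,0,0,0,0,0,-0.1,0,0,0]'
python3 -m handwheel '[0,0,0,0,0,0,0,0,0,0,0,0]'
python3 - <<'E'
from h import *
im,d=cap('wrist'); cv2.imwrite('pics/w2.png',im[100:360,180:500])
E
```

```text
time: 2.53
eef_pos: [0.5741, -0.0091, 0.1856]
tcp_rot: [0.708, 0.706, -0.0, 0.0]
contact_force: [0.7, -0.8, -0.0]
opening: 0.401
finger_force: 0.0
time: 2.95
eef_pos: [0.5729, -0.0089, 0.0655]
tcp_rot: [0.708, 0.706, -0.001, -0.001]
contact_force: [0.1, -0.0, -0.1]
opening: 0.401
finger_force: 0.0
time: 3.12
eef_pos: [0.5732, -0.0085, 0.0666]
tcp_rot: [0.708, 0.706, -0.001, -0.001]
contact_force: [0.7, 0.4, 0.1]
opening: 0.403
finger_force: 0.0
```

View pics/w2.png

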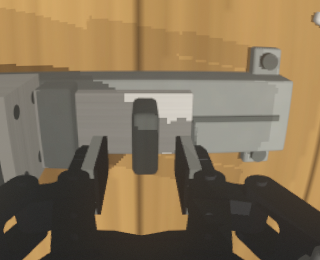

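The fin (145,135) stands between the fingers. Close and slide open.

```bash
python3 -m handwheel '[0,0,0,0,0,0,0,0,0,0,0,0,0,0,0,0,0,0,0,0,0,0,0,0,0,0,0,0,0,0]' 0 60
python3 -m handwheel '[0.04,0,0,0,0,0,0.06,0,0,0,0,0,0.06,0,0,0,0,0,0.06,0,0,0,0,0,0.05,0,0,0,0,0]'
python3 -m handwheel '[0.025,0,0,0,0,0,0,0,0,0,0,0,0,0,0,0,0,0]'
python3 -m handwheel '[0,0,0,0,0,0,0,0,0,0,0,0,0,0,0,0,0,0]' 0.4
python3 -m handwheel '[0,0,0.2,0,0,0,0,0,0.25,0,0,0,0,0,0.25,0,0,0,-0.1,0,0.25,0,0,0,-0.15,0,0.25,0,0,0]'
python3 -m handwheel '[-0.25,0,0.15,0,0,0,-0.2,0,0.1,0,0,0,0,0,0,0,0,0,0,0,0,0,0,0]' 1
python3 - <<'E'
from h import *
cap('wrist');P,im,d=cloud('wrist'); b=(0.38,0.75,-0.08,0.08)
for lo,hi in [(.076,.095),(.062,.076),(.046,.056)]: print(lo,*rect(P,lo,hi,b),sep='\n ')
print(ctrl.get_state()['qpos'])
E
```

```text
time: 3.58
eef_pos: [0.5745, -0.0072, 0.0679]
tcp_rot: [0.707, 0.707, 0.0, 0.0]
contact_force: [-0.7, -0.3, -1.2]
opening: -0.001
finger_force: 0.0
time: 4.0
eef_pos: [0.6163, -0.0073, 0.0674]
tcp_rot: [0.707, 0.707, 0.0, 0.0]
contact_force: [0.3, -0.2, -0.4]
opening: 0.001
finger_force: 0.0
time: 4.25
eef_pos: [0.6186, -0.0071, 0.067]
tcp_rot: [0.707, 0.707, -0.0, -0.0]
contact_force: [-0.2, 0.2, -0.5]
opening: -0.007
finger_force: 0.0
time: 4.5
eef_pos: [0.6181, -0.0072, 0.0673]
tcp_rot: [0.707, 0.707, -0.0, -0.0]
contact_force: [0.3, 0.2, -0.3]
opening: 0.393
finger_force: 0.0
time: 4.92
eef_pos: [0.5823, -0.0074, 0.2478]
tcp_rot: [0.707, 0.707, 0.0, 0.001]
contact_force: [0.2, 0.1, -0.4]
opening: 0.402
finger_force: 0.0
time: 5.25
eef_pos: [0.5159, -0.0072, 0.2839]
tcp_rot: [0.707, 0.707, 0.001, 0.002]
contact_force: [0.3, 0.1, -0.8]
opening: 0.942
finger_force: 0.0
0.076
 (array([483.7,  -7.8]), array([64. , 44.2]), 89.6, np.float64(0.0827), np.int32(1999), array([293., 170.]))
0.062
 (array([484.2,  23.5]), array([ 0.8, 42.8]), 89.3, np.float64(0.0705), np.int32(38), array([294., 143.]))
 (array([574.7,  -6.3]), array([34.8, 14.6]), 89.0, np.float64(0.0719), np.int32(357), array([369., 168.]))
0.046
 (array([436. ,  -5.3]), array([44.4, 51.4]), 0.6, np.float64(0.0529), np.int32(1316), array([258., 165.]))
 (array([522. ,  -6.4]), array([52. , 21.4]), 89.8, np.float64(0.0533), np.int32(707), array([325., 165.]))
 (array([569. ,   1.5]), array([27.3, 10.6]), 64.1, np.float64(0.0516), np.int32(51), array([363., 158.]))
 (array([506.1, -21.3]), array([35.7,  0.1]), 90.0, np.float64(0.0507), np.int32(30), array([313., 176.]))
[-2.10706267e-01 -1.11939686e-01  1.89509584e+00  6.01596063e-05
  1.35670269e+00 -2.10956302e-01]
```

Fingers shut without holding the fin. Check where the fingertips are in the depth image.

Run:
```python
from h import *
s=ctrl.get_state();print(s['eef_pos'],s['opening'])
P,im,d=cloud('wrist'); m=(d>0)&(d<0.25)&(P[...,2]>.2)
print('lowest finger z',np.percentile(P[m][:,2],[0,.5,2,10]))
for v in range(225,300,8): print(v,[tuple(P[v,u].round(3)) for u in (250,262,275,370,380,392) if m[v,u]])
print(np.percentile(P[m&(P[...,2]<.275)],[1,50,99],axis=0))
```

```text
[ 0.51616781 -0.00720094  0.28242625] 0.9955341938128838
lowest finger z [0.30287154 0.30876645 0.31625445 0.34784328]
225 []
233 []
241 []
249 []
257 []
265 []
273 []
281 []
289 []
297 []Traceback (most recent call last):
  File "<stdin>", line 6, in <module>
    return _quantile_unchecked(
        a, q, axis, out, overwrite_input, method, keepdims, weights)
    return _ureduce(a,
                    func=_quantile_ureduce_func,
    ...<5 lines>...
                    overwrite_input=overwrite_input,
                    method=method)
    r = func(a, **kwargs)
    result = _quantile(arr,
                       quantiles=q,
    ...<2 lines>...
                       out=out,
                       weights=wgt)
    slices_having_nans = np.isnan(arr[-1, ...])
                                  ~~~^^^^^^^^^
IndexError: index -1 is out of bounds for axis 0 with size 0
```

Run:
```python
from h import *
z=ctrl.get_state();print(z['eef_pos'],z['opening'])
P,im,d=cloud('wrist'); m=(d>0)&(P[...,2]>.25)
m2=m&(P[...,2]<.33)
print('min d',d[d>0].min()); 
for sgn in (-1,1):
    q=m2&((P[...,0]-z['eef_pos'][0])*sgn>0); print(sgn,np.percentile(P[q],[1,25,50,75,99],axis=0).round(4),d[q].min()); v,u=np.nonzero(q); print(u.min(),u.max(),v.min(),v.max())
cap('scene');P,im,d=cloud('scene'); e=z['eef_pos']; q=(d>0)&(abs(P[...,0]-e[0])<.09)&(abs(P[...,1]-e[1])<.06)&(P[...,2]>.2)
print('scene low',np.percentile(P[q][:,2],[0,.5,1,5]), 'n',q.sum())
r=q&(P[...,2]<np.percentile(P[q][:,2],3)+.01); print(P[r][:12].round(3))
cv2.imwrite('pics/s3.png',cv2.resize(im[100:300,170:420],None,fx=3,fy=3))
```

```text
[ 0.51616781 -0.00720094  0.28242625] 0.9955341938128838
min d 0.050001208
-1 [[ 4.618e-01 -1.750e-02  3.046e-01]
 [ 4.718e-01 -8.500e-03  3.134e-01]
 [ 4.749e-01 -3.000e-04  3.199e-01]
 [ 4.752e-01  3.700e-03  3.253e-01]
 [ 4.757e-01  4.700e-03  3.299e-01]] 0.117652275
192 240 244 310
1 [[ 5.551e-01 -1.750e-02  3.049e-01]
 [ 5.555e-01 -8.600e-03  3.137e-01]
 [ 5.558e-01 -3.000e-04  3.196e-01]
 [ 5.590e-01  3.700e-03  3.250e-01]
 [ 5.689e-01  4.600e-03  3.297e-01]] 0.11822976
402 450 244 310
scene low [0.30372221 0.31355621 0.31792296 0.35723439] n 3534
[[ 0.446 -0.013  0.346]
 [ 0.453 -0.011  0.349]
 [ 0.458 -0.011  0.347]
 [ 0.476  0.003  0.348]
 [ 0.463 -0.017  0.349]
 [ 0.475 -0.002  0.346]
 [ 0.473  0.006  0.341]
 [ 0.469 -0.019  0.349]
 [ 0.47  -0.016  0.348]
 [ 0.474 -0.015  0.349]
 [ 0.476 -0.007  0.346]
 [ 0.478 -0.005  0.345]]
```

View pics/s3.png

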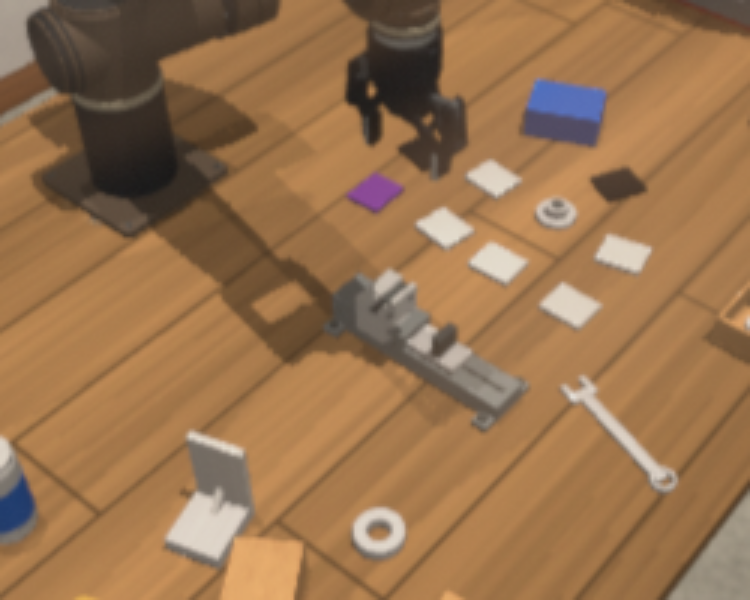

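Both cameras put the open fingertips ~21 mm above the reported TCP, i.e. the true grasp point is about 27 mm above the reported z. Correct for this and retry.

```bash
python3 -m handwheel '[0.2,0,-0.1,0,0,0,0.19,0,-0.17,0,0,0,0,0,-0.25,0,0,0,0,0,-0.25,0,0,0,0,0,-0.25,0,0,0]' 0.4 60
python3 -m handwheel '[0,0,-0.2,0,0,0,0,0,-0.2,0,0,0,0,0,-0.1,0,0,0,0,0,-0.1,0,0,0,0,0,0,0,0,0]'
python3 -m handwheel '[0,0,0,0,0,0,0,0,0,0,0,0,0,0,0,0,0,0,0,0,0,0,0,0,0,0,0,0,0,0]' 0 60
```

```text
time: 5.77
eef_pos: [0.575, -0.0071, 0.1252]
tcp_rot: [0.707, 0.707, -0.001, -0.001]
contact_force: [-0.1, 0.3, -0.4]
opening: 0.398
finger_force: 0.0
time: 6.18
eef_pos: [0.5723, -0.0067, 0.0335]
tcp_rot: [0.707, 0.707, -0.002, -0.004]
contact_force: [-0.9, 0.7, 0.0]
opening: 0.399
finger_force: 0.0
time: 6.6
eef_pos: [0.5749, -0.0072, 0.0385]
tcp_rot: [0.707, 0.707, 0.0, 0.0]
contact_force: [4.1, -1.3, -10.1]
opening: 0.146
finger_force: 59.6
```

```bash
python3 -m handwheel '[0.04,0,0,0,0,0,0.06,0,0,0,0,0,0.06,0,0,0,0,0,0.06,0,0,0,0,0,0.05,0,0,0,0,0]'
python3 -m handwheel '[0.03,0,0,0,0,0,0,0,0,0,0,0,0,0,0,0,0,0]'
python3 -m handwheel '[0,0,0,0,0,0,0,0,0,0,0,0,0,0,0,0,0,0]' 0.4
python3 -m handwheel '[0,0,0.2,0,0,0,0,0,0.25,0,0,0,0,0,0.25,0,0,0,0,0,0.25,0,0,0,0,0,0.25,0,0,0]'
python3 -m handwheel '[-0.2,0,0.2,0,0,0,0,0,0.1,0,0,0,0,0,0,0,0,0,0,0,0,0,0,0]' 1
python3 - <<'E'
from h import *
cap('wrist');P,im,d=cloud('wrist'); b=(0.38,0.75,-0.08,0.08)
for lo,hi in [(.076,.095),(.062,.076),(.046,.056)]: print(lo,*rect(P,lo,hi,b),sep='\n ')
z=ctrl.get_state();e=z['eef_pos'];print(e,z['qpos'],z['opening'])
m=(d>0)&(P[...,2]>.2); print('tip',np.percentile(P[m][:,2],[0,.5]))
E
```

```text
time: 7.02
eef_pos: [0.6133, -0.0072, 0.0385]
tcp_rot: [0.707, 0.707, -0.002, -0.002]
contact_force: [-7.2, -1.4, -1.9]
opening: 0.152
finger_force: 60.7
time: 7.27
eef_pos: [0.6188, -0.0072, 0.0386]
tcp_rot: [0.707, 0.707, -0.001, -0.001]
contact_force: [-3.0, -0.6, -6.0]
opening: 0.149
finger_force: 60.3
time: 7.52
eef_pos: [0.6215, -0.0073, 0.0408]
tcp_rot: [0.707, 0.707, 0.001, 0.002]
contact_force: [-0.0, 0.4, 0.3]
opening: 0.403
finger_force: 0.0
time: 7.93
eef_pos: [0.6203, -0.0071, 0.2224]
tcp_rot: [0.707, 0.707, 0.001, 0.001]
contact_force: [0.9, 0.5, -0.4]
opening: 0.4
finger_force: 0.0
time: 8.27
eef_pos: [0.5913, -0.0072, 0.2656]
tcp_rot: [0.707, 0.707, 0.001, 0.002]
contact_force: [0.0, 0.6, -0.3]
opening: 0.944
finger_force: 0.0
0.076
 (array([484.2,  -7.7]), array([64.9, 45.2]), 88.8, np.float64(0.0827), np.int32(2101), array([227., 174.]))
0.062
 (array([499.8,   1.6]), array([35.6, 77.2]), 33.4, np.float64(0.0692), np.int32(219), array([244., 168.]))
 (array([618.4,  -6.6]), array([12.9, 35.6]), 0.7, np.float64(0.0723), np.int32(371), array([344., 170.]))
0.046
 (array([499.2,   1.6]), array([35.5, 77. ]), 34.0, np.float64(0.0514), np.int32(115), array([245., 161.]))
 (array([565.1,  -6.3]), array([52.7, 21.9]), 89.6, np.float64(0.0532), np.int32(808), array([299., 168.]))
 (array([432.2,  -5.4]), array([36.9, 51.8]), 1.4, np.float64(0.053), np.int32(1007), array([195., 168.]))
 (array([613.3,   3.8]), array([23.4,  8.7]), 59.0, np.float64(0.0533), np.int32(48), array([339., 159.]))
[ 0.59054361 -0.0071507   0.26332817] [-1.83854004e-01  7.24122729e-02  1.74822507e+00  1.32326704e-04
  1.32011587e+00 -1.84399670e-01] 0.9936134200830626
tip [0.28517616 0.29037416]
```

```bash
python3 -m handwheel '[-0.05,0,0,0,0,0.0714,-0.05,0,0,0,0,0.0714,-0.05,0,0,0,0,0.0714,-0.05,0,0,0,0,0.0714,-0.05,0,0,0,0,0.0714]' 1
python3 -m handwheel '[-0.05,0,0,0,0,0.0714,-0.05,0,0,0,0,0.0714,-0.05,0,0,0,0,0.0714,-0.05,0,0,0,0,0.0714,-0.05,0,0,0,0,0.0714]'
python3 -m handwheel '[-0.05,0,-0.2,0,0,0.0714,-0.05,0,-0.2,0,0,0.0714,-0.05,0,0,0,0,0.0714,-0.03,0,0,0,0,0.0714,0,0,0,0,0,0]'
python3 -m handwheel '[0,0,0,0,-0.0667,0,0,0,0,0,-0.0667,0,0,0,0,0,-0.0667,0,0,0,0,0,-0.0667,0,0,0,0,0,-0.0667,0]'
python3 -m handwheel '[0,0,0,0,0,0,0,0,0,0,0,0]'
python3 - <<'E'
from h import *
z=ctrl.get_state();e=z['eef_pos'];print(e,z['qpos'],z['tcp_rot'])
cap('wrist');P,im,d=cloud('wrist'); 
from scipy.spatial.transform import Rotation as Ro
R=Ro.from_quat(z['tcp_rot']).as_matrix()
Q=(P-e)@R   # in tool frame
m=(d>0)&(abs(Q[...,2])<.12)&(abs(Q[...,1])<.07)&(abs(Q[...,0])<.02)
print('tool z of tips',np.percentile(Q[m][:,2],[90,99,99.5,100])); mm=m&(Q[...,2]>-.06)
for s in (-1,1): q=Q[mm&(Q[...,1]*s>0)]; print(np.percentile(q,[1,50,99],axis=0).round(4))
E
```

```text
time: 8.73
eef_pos: [0.552, -0.0071, 0.2604]
tcp_rot: [0.481, 0.877, -0.001, -0.002]
contact_force: [0.6, 0.2, 0.3]
opening: 0.998
finger_force: 0.0
time: 9.15
eef_pos: [0.5145, -0.007, 0.2606]
tcp_rot: [0.22, 0.976, 0.0, -0.002]
contact_force: [0.2, 2.0, -0.3]
opening: 1.001
finger_force: 0.0
time: 9.57
eef_pos: [0.4865, -0.0068, 0.2001]
tcp_rot: [-0.001, 1.0, 0.001, -0.003]
contact_force: [0.8, 0.3, 0.4]
opening: 0.999
finger_force: 0.0
time: 9.98
eef_pos: [0.4887, -0.0073, 0.2032]
tcp_rot: [0.002, 0.965, 0.0, 0.261]
contact_force: [-0.8, -0.0, 0.6]
opening: 1.0
finger_force: 0.0
time: 10.15
eef_pos: [0.4874, -0.0071, 0.202]
tcp_rot: [0.001, 0.966, 0.0, 0.257]
contact_force: [0.7, 0.1, 0.3]
opening: 1.0
finger_force: 0.0
[ 0.48736916 -0.00714168  0.20202234] [-0.30444851 -0.43030117  2.35477603  0.22563158  0.72991906 -2.00339708] [1.43569818e-03 9.66381946e-01 4.99929071e-04 2.57106249e-01]
tool z of tips [-0.06041856 -0.02882427 -0.02628352 -0.02104005]
[[-0.0105 -0.0555 -0.0598]
 [ 0.0068 -0.0427 -0.044 ]
 [ 0.0115 -0.0419 -0.0231]]
[[-0.0107  0.0425 -0.0599]
 [ 0.0068  0.0433 -0.044 ]
 [ 0.0115  0.0562 -0.023 ]]
```

```bash
python3 -m handwheel '[0.1,0,-0.2,0,0,0,0,0,-0.2,0,0,0,0,0,-0.2,0,0,0,0,0,-0.2,0,0,0,0,0,0,0,0,0]'
python3 - <<'E'
from h import *
z=ctrl.get_state();print(z['eef_pos'],z['qpos'])
E
python3 -m handwheel '[0,0,-0.15,0,0,0,0,0,0,0,0,0,0,0,0,0,0,0]'
python3 - <<'E'
from h import *
z=ctrl.get_state();print(z['eef_pos'],z['qpos'])
E
```

```text
time: 10.62
eef_pos: [0.5004, -0.006, 0.0769]
tcp_rot: [0.001, 0.968, 0.002, 0.252]
contact_force: [-1.1, -0.7, -0.7]
opening: 1.001
finger_force: 0.0
[ 0.50036438 -0.00599959  0.07694447] [-0.29138786 -0.16148763  2.41245391  0.35843387  0.42356126 -2.15365093]
time: 10.87
eef_pos: [0.5044, -0.0072, 0.0617]
tcp_rot: [0.0, 0.966, 0.0, 0.258]
contact_force: [0.3, 0.3, 0.8]
opening: 0.999
finger_force: 0.0
[ 0.50437539 -0.00720565  0.06165879] [-0.29139583 -0.11797113  2.4151626   0.41179514  0.36852846 -2.21138176]
```

Reach for the end pose is fine. Now lift, tilt the other way (63°) and straddle the block.

```bash
python3 -m handwheel '[0,0,0.25,0,0,0,0,0,0.25,0,0,0,0,0,0.25,0,0,0,0,0,0.25,0,0,0,0,0,0.27,0,0,0]'
python3 -m handwheel '[-0.0214,0,0,0,0.0738,0,-0.0214,0,0,0,0.0738,0,-0.0214,0,0,0,0.0738,0,-0.0214,0,0,0,0.0738,0,-0.0214,0,0,0,0.0738,0]'
python3 -m handwheel '[-0.0214,0,0,0,0.0738,0,-0.0214,0,0,0,0.0738,0,-0.0214,0,0,0,0.0738,0,-0.0214,0,0,0,0.0738,0,-0.0214,0,0,0,0.0738,0]'
python3 -m handwheel '[-0.0214,0,0,0,0.0738,0,-0.0214,0,0,0,0.0738,0,-0.0214,0,0,0,0.0738,0,-0.0214,0,0,0,0.0738,0,0,0,0,0,0,0]'
python3 -m handwheel '[0,0,0,0,0,0,0,0,0,0,0,0]'
python3 - <<'E'
from h import *
z=ctrl.get_state();print(z['eef_pos'],z['tcp_rot'],z['qpos'])
E
```

```text
time: 11.28
eef_pos: [0.5032, -0.0074, 0.2563]
tcp_rot: [0.0, 0.966, -0.001, 0.26]
contact_force: [1.0, -0.3, 0.7]
opening: 0.999
finger_force: 0.0
time: 11.7
eef_pos: [0.4884, -0.0079, 0.2564]
tcp_rot: [0.001, 1.0, -0.002, -0.027]
contact_force: [1.1, -0.5, 0.1]
opening: 0.997
finger_force: 0.0
time: 12.12
eef_pos: [0.4728, -0.0078, 0.2554]
tcp_rot: [0.002, 0.95, -0.002, -0.312]
contact_force: [-0.2, 0.3, 0.3]
opening: 1.002
finger_force: 0.0
time: 12.53
eef_pos: [0.4588, -0.0075, 0.2499]
tcp_rot: [0.001, 0.851, -0.001, -0.525]
contact_force: [-0.5, 0.4, -1.4]
opening: 1.002
finger_force: 0.0
time: 12.7
eef_pos: [0.4592, -0.0074, 0.2534]
tcp_rot: [0.001, 0.854, -0.001, -0.52]
contact_force: [-0.3, 0.3, 0.3]
opening: 1.002
finger_force: 0.0
[ 0.45920268 -0.00736249  0.25335544] [ 6.81045538e-04  8.54186527e-01 -9.98257122e-04 -5.19965303e-01] [-0.15756299  0.41249728  1.62226813 -0.1730071   2.18815593 -1.74226416]
```

```bash
python3 -m handwheel '[0,0,-0.25,0,0,0,0,0,-0.25,0,0,0,0,0,-0.25,0,0,0,0,0,-0.2,0,0,0,0,0,-0.15,0,0,0]'
python3 -m handwheel '[0,0,-0.1,0,0,0,0,0,-0.086,0,0,0,0,0,0,0,0,0,0,0,0,0,0,0]'
python3 -m handwheel '[0,0,0,0,0,0,0,0,0,0,0,0,0,0,0,0,0,0,0,0,0,0,0,0]' 0.5 70
```

```text
time: 13.12
eef_pos: [0.4586, -0.0073, 0.0861]
tcp_rot: [0.001, 0.854, -0.001, -0.521]
contact_force: [0.4, -0.2, 0.4]
opening: 0.999
finger_force: 0.0
time: 13.45
eef_pos: [0.4591, -0.0073, 0.0596]
tcp_rot: [0.0, 0.853, -0.0, -0.522]
contact_force: [-0.4, -0.2, 0.1]
opening: 1.002
finger_force: 0.0
time: 13.78
eef_pos: [0.4597, -0.0075, 0.0603]
tcp_rot: [0.0, 0.853, -0.0, -0.521]
contact_force: [3.4, -0.9, 5.2]
opening: 0.735
finger_force: 76.9
```

```bash
python3 -m handwheel '[0,0,0.05,0,0,0,0,0,0.12,0,0,0,0,0,0.2,0,0,0,0,0,0.2,0,0,0,0,0,0.1,0,0,0]'
python3 -m handwheel '[0.02,0,0,0,-0.0714,0,0.02,0,0,0,-0.0714,0,0.02,0,0,0,-0.0714,0,0.02,0,0,0,-0.0714,0,0.02,0,0,0,-0.0714,0]'
python3 -m handwheel '[0.02,0,0,0,-0.0714,0,0.02,0,0,0,-0.0714,0,0.02,0,0,0,-0.0714,0,0.02,0,0,0,-0.0714,0,0.02,0,0,0,-0.0714,0]'
python3 -m handwheel '[0.02,0,0,0,-0.0714,0,0.02,0,0,0,-0.0714,0,0.02,0,0,0,-0.0714,0,0.02,0,0,0,-0.0714,0,0,0,0,0,0,0]'
python3 -m handwheel '[0,0,0,0,0,0,0,0,0,0,0,0]'
python3 - <<'E'
from h import *
z=ctrl.get_state();print(z['eef_pos'],z['tcp_rot'],z['qpos'],z['opening'])
im,d=cap('wrist');cv2.imwrite('pics/w4.png',im);P,im,d=cloud('wrist')
e=z['eef_pos']; m=(abs(P[...,0]-e[0])<.06)&(abs(P[...,1]-e[1])<.03)&(P[...,2]>.14)&(P[...,2]<.25)&(d>0)
print(m.sum()); q=P[m]; print(np.percentile(q,[1,10,50,90,99],axis=0).round(4))
t=q[(q[:,2]>np.percentile(q[:,2],40))]; A=np.c_[t[:,:2],np.ones(len(t))]; print(np.linalg.lstsq(A,t[:,2],rcond=None)[0])
E
```

```text
time: 14.2
eef_pos: [0.4591, -0.0071, 0.1615]
tcp_rot: [0.0, 0.854, -0.0, -0.521]
contact_force: [0.4, -0.4, -3.2]
opening: 0.741
finger_force: 76.9
time: 14.62
eef_pos: [0.4734, -0.007, 0.1585]
tcp_rot: [0.0, 0.965, 0.0, -0.263]
contact_force: [-0.6, 0.3, -4.0]
opening: 0.743
finger_force: 76.9
time: 15.03
eef_pos: [0.4875, -0.0069, 0.1584]
tcp_rot: [0.0, 1.0, 0.0, 0.013]
contact_force: [-0.4, -1.3, -2.7]
opening: 0.737
finger_force: 77.1
time: 15.45
eef_pos: [0.4943, -0.0055, 0.1531]
tcp_rot: [0.0, 0.974, 0.002, 0.229]
contact_force: [-1.4, -0.4, -5.4]
opening: 0.738
finger_force: 77.4
time: 15.62
eef_pos: [0.5004, -0.0072, 0.159]
tcp_rot: [0.0, 0.973, 0.0, 0.232]
contact_force: [1.0, -0.6, -3.2]
opening: 0.739
finger_force: 77.4
[ 0.50035087 -0.00719723  0.1590256 ] [7.71569165e-05 9.72692712e-01 1.44797839e-04 2.32096664e-01] [-0.28460574 -0.30263012  2.33729007  0.20722502  0.66534442 -1.9898339 ] 0.7391694909512248
27158
[[ 0.4409 -0.0366  0.1641]
 [ 0.4433 -0.0318  0.1754]
 [ 0.476  -0.0072  0.2065]
 [ 0.4854  0.0175  0.2435]
 [ 0.5057  0.0222  0.2494]]
[-0.672756    0.00200918  0.53672928]
```

View pics/w4.png

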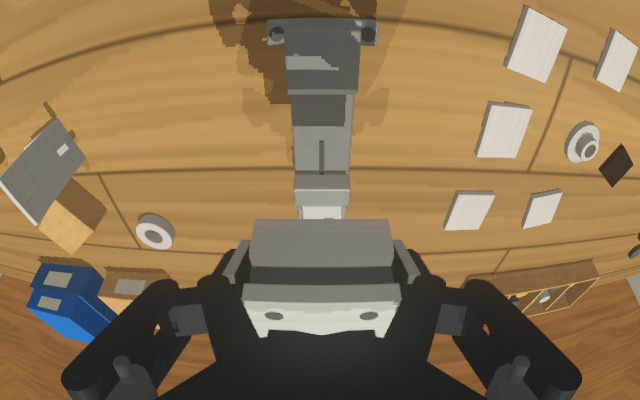

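Block held: grooved face (320,240–300) towards the robot, pad face with bolt holes (273,315),(368,315) up. Check level and height.

Run:
```python
from h import *
P,im,d=cloud('wrist')
for n,(a,b,c,e) in dict(pad=(306,325,295,350),front=(225,260,265,380),low=(290,298,265,380)).items():
    q=P[a:b,c:e].reshape(-1,3); c0=q.mean(0); n_=np.linalg.svd(q-c0,full_matrices=False)[2][2]; print(n,c0.round(4),n_.round(3),q.min(0).round(4),q.max(0).round(4))
for r in range(215,310,6): print(r,P[r,320].round(4))
```

```text
pad [ 0.4877 -0.0065  0.2069] [-0.355 -0.    -0.935] [ 0.3691 -0.0185  0.2056] [0.4995 0.0055 0.2625]
front [ 0.476  -0.0065  0.1769] [-0.784 -0.    -0.621] [ 0.3691 -0.0333  0.1658] [0.4798 0.0203 0.2625]
low [ 0.4762 -0.0065  0.203 ] [-0.494  0.001 -0.869] [ 0.3691 -0.0292  0.2004] [0.4781 0.0162 0.2625]
215 [ 0.6014 -0.0081  0.0409]
221 [ 0.4751 -0.0074  0.1652]
227 [ 0.4772 -0.0074  0.1671]
233 [ 0.4766 -0.0074  0.1712]
239 [ 0.4768 -0.0074  0.1746]
245 [ 0.4764 -0.0074  0.1783]
251 [ 0.4757 -0.0074  0.1821]
257 [ 0.4767 -0.0074  0.1846]
263 [ 0.4817 -0.0074  0.1843]
269 [ 0.4846 -0.0074  0.1855]
275 [ 0.4839 -0.0074  0.1892]
281 [ 0.4846 -0.0074  0.1918]
287 [ 0.4774 -0.0074  0.1991]
293 [ 0.4766 -0.0074  0.2024]
299 [ 0.4767 -0.0073  0.205 ]
305 [ 0.4784 -0.0074  0.2068]
```

```bash
python3 -m handwheel '[0,0,-0.2,0,0,0,0,0,-0.2,0,0,0,0,0,-0.2,0,0,0,0,0,-0.15,0,0,0,0,0,-0.08,0,0,0]'
python3 -m handwheel '[0,0,0,0,0,0,0,0,0,0,0,0]'
python3 -m handwheel '[0,0,-0.02,0,0,0,0,0,-0.01,0,0,0,0,0,0,0,0,0]'
python3 -m handwheel '[0,0,-0.01,0,0,0,0,0,0,0,0,0]'
python3 -c "
from h import *
z=ctrl.get_state();print(z['qpos'],z['tcp_rot'])"
```

```text
time: 16.08
eef_pos: [0.4996, -0.0067, 0.0315]
tcp_rot: [-0.0, 0.973, 0.001, 0.23]
contact_force: [0.3, -0.7, -3.3]
opening: 0.737
finger_force: 77.6
time: 16.25
eef_pos: [0.5014, -0.0073, 0.0345]
tcp_rot: [0.0, 0.973, 0.0, 0.233]
contact_force: [0.1, -0.1, -3.1]
opening: 0.74
finger_force: 77.8
time: 16.5
eef_pos: [0.5015, -0.0074, 0.0312]
tcp_rot: [-0.0, 0.972, -0.0, 0.234]
contact_force: [-1.4, 0.3, -2.9]
opening: 0.739
finger_force: 77.8
time: 16.67
eef_pos: [0.5007, -0.0072, 0.029]
tcp_rot: [0.0, 0.972, -0.0, 0.234]
contact_force: [-0.9, 0.3, -3.7]
opening: 0.739
finger_force: 77.8
[-0.28478325 -0.03153593  2.40188643  0.39280822  0.33979033 -2.19827141] [ 1.73599862e-05  9.72282418e-01 -8.04358691e-05  2.33809525e-01]
```

```bash
python3 -m handwheel '[0,0,-0.008,0,0,0,0,0,0,0,0,0]'
python3 -m handwheel '[0,0,-0.008,0,0,0,0,0,0,0,0,0]'
python3 -m handwheel '[0,0,-0.008,0,0,0,0,0,0,0,0,0]'
```

```text
time: 16.83
eef_pos: [0.5006, -0.0072, 0.0276]
tcp_rot: [0.0, 0.972, -0.0, 0.234]
contact_force: [0.3, -0.4, -2.7]
opening: 0.738
finger_force: 77.8
time: 17.0
eef_pos: [0.5012, -0.0073, 0.0275]
tcp_rot: [-0.0, 0.972, -0.0, 0.234]
contact_force: [-7.6, 0.5, 7.1]
opening: 0.735
finger_force: 79.1
time: 17.17
eef_pos: [0.5018, -0.0073, 0.0274]
tcp_rot: [-0.0, 0.972, 0.0, 0.235]
contact_force: [-14.9, 0.8, 17.6]
opening: 0.742
finger_force: 80.6
```

```bash
python3 -m handwheel '[0,0,0.006,0,0,0,0,0,0,0,0,0,0,0,0,0,0,0,0,0,0,0,0,0]' 1
python3 -m handwheel '[0,0,0.1,0,0,0,0,0,0.2,0,0,0,0,0,0.25,0,0,0,0,0,0.25,0,0,0,0,0,0.25,0,0,0]' 
python3 -m handwheel '[0.05,0,0.1,0,0.06,0,0.05,0,0.1,0,0.06,0,0.05,0,0.1,0,0.06,0,0.05,0,0,0,0.06,0,0.05,0,0,0,0.06,0]' 
python3 -m handwheel '[0.05,0,0,0,0,-0.0714,0.05,0,0,0,0,-0.0714,0.05,0,0,0,0,-0.0714,0.05,0,0,0,0,-0.0714,0.05,0,0,0,0,-0.0714]' 0.4
python3 -m handwheel '[0.05,0,0,0,0,-0.0714,0.05,0,0,0,0,-0.0714,0.05,0,0,0,0,-0.0714,0.05,0,0,0,0,-0.0714,0.05,0,0,0,0,-0.0714]' 
python3 -m handwheel '[0.02,0,0,0,0,-0.0714,0,0,0,0,0,-0.0714,0,0,0,0,0,-0.0714,0,0,0,0,0,-0.0714,0,0,0,0,0,0]'
python3 - <<'E'
from h import *
z=ctrl.get_state();print(z['eef_pos'],z['tcp_rot'],z['qpos'])
im,d=cap('wrist');cv2.imwrite('pics/w5.png',im);P,im,d=cloud('wrist'); b=(0.38,0.75,-0.08,0.08)
for lo,hi in [(.070,.09),(.062,.08),(.046,.056)]: print(lo,*rect(P,lo,hi,b),sep='\n ')
E
```

```text
time: 17.5
eef_pos: [0.5009, -0.0074, 0.0262]
tcp_rot: [0.0, 0.972, -0.0, 0.234]
contact_force: [0.3, 0.2, 0.3]
opening: 1.001
finger_force: 0.0
time: 17.92
eef_pos: [0.4999, -0.0071, 0.1846]
tcp_rot: [0.0, 0.972, -0.0, 0.233]
contact_force: [0.5, -0.4, -0.1]
opening: 0.998
finger_force: 0.0
time: 18.33
eef_pos: [0.5396, -0.0074, 0.2307]
tcp_rot: [0.0, 1.0, -0.001, 0.0]
contact_force: [0.4, 0.5, -0.6]
opening: 1.0
finger_force: 0.0
time: 18.75
eef_pos: [0.5759, -0.0072, 0.2276]
tcp_rot: [0.279, 0.96, 0.0, -0.0]
contact_force: [-0.4, -1.0, -0.5]
opening: 0.403
finger_force: 0.0
time: 19.17
eef_pos: [0.6134, -0.0072, 0.2277]
tcp_rot: [0.534, 0.845, 0.0, -0.0]
contact_force: [0.3, -0.2, 0.3]
opening: 0.402
finger_force: 0.0
time: 19.58
eef_pos: [0.616, -0.0072, 0.2277]
tcp_rot: [0.708, 0.707, -0.0, -0.0]
contact_force: [0.3, 0.7, -0.2]
opening: 0.4
finger_force: 0.0
[ 0.61600754 -0.00718644  0.22773467] [ 7.07610251e-01  7.06602882e-01 -6.42873001e-05 -3.11331478e-04] [-1.76298791e-01  1.55178338e-01  1.72316632e+00  2.63525888e-04
  1.26383207e+00 -1.74953858e-01]
0.07
 (array([504.1, 
[... 154 characters left out ...]
0.0726), np.int32(430), array([324., 179.]))
0.062
 (array([504. ,  -6.9]), array([55.9, 65. ]), 0.1, np.float64(0.0745), np.int32(3039), array([217., 179.]))
 (array([618.4,  -6.3]), array([35. , 12.4]), 89.9, np.float64(0.0724), np.int32(447), array([324., 178.]))
0.046
 (array([531.2,  -6.9]), array([ 1.8, 63.4]), 0.5, np.float64(0.0507), np.int32(113), array([245., 174.]))
 (array([494.3,  24.9]), array([33.3,  1.6]), 2.4, np.float64(0.0542), np.int32(33), array([211., 149.]))
 (array([565.1,  -5.9]), array([22.1, 51.8]), 0.3, np.float64(0.0532), np.int32(954), array([275., 174.]))
 (array([438.1,  -5.7]), array([49.3, 51.5]), 0.1, np.float64(0.0528), np.int32(1586), array([172., 176.]))
```

View pics/w5.png

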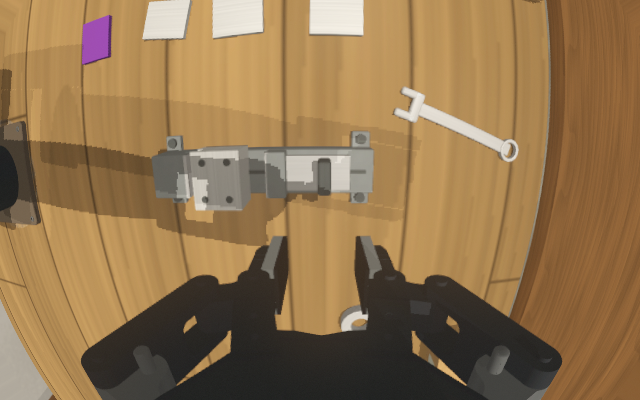

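Pad face with four holes is up at (217,180), flat on the bed. Close the jaw.

```bash
python3 -m handwheel '[0.016,0,-0.2,0,0,0,0,0,-0.25,0,0,0,0,0,-0.25,0,0,0,0,0,-0.2,0,0,0,0,0,-0.15,0,0,0]' 0.4 80
python3 -m handwheel '[0,0,-0.12,0,0,0,0,0,-0.09,0,0,0,0,0,0,0,0,0]'
python3 -m handwheel '[0,0,0,0,0,0,0,0,0,0,0,0,0,0,0,0,0,0,0,0,0,0,0,0]' 0
python3 -m handwheel '[-0.03,0,0,0,0,0,-0.05,0,0,0,0,0,-0.05,0,0,0,0,0,-0.05,0,0,0,0,0,-0.03,0,0,0,0,0]'
python3 -m handwheel '[-0.02,0,0,0,0,0,-0.01,0,0,0,0,0,-0.01,0,0,0,0,0,0,0,0,0,0,0]'
python3 -m handwheel '[-0.01,0,0,0,0,0,0,0,0,0,0,0]'
python3 -m handwheel '[-0.01,0,0,0,0,0,0,0,0,0,0,0]'
```

```text
time: 20.05
eef_pos: [0.6164, -0.0069, 0.067]
tcp_rot: [0.706, 0.708, -0.001, -0.002]
contact_force: [0.1, 0.6, 0.3]
opening: 0.395
finger_force: 0.0
time: 20.3
eef_pos: [0.6159, -0.0068, 0.0356]
tcp_rot: [0.706, 0.708, -0.002, -0.003]
contact_force: [-0.3, -0.3, -0.7]
opening: 0.398
finger_force: 0.0
time: 20.63
eef_pos: [0.6193, -0.0074, 0.0408]
tcp_rot: [0.707, 0.707, 0.001, 0.001]
contact_force: [0.5, 0.2, -1.3]
opening: 0.146
finger_force: 81.0
time: 21.05
eef_pos: [0.5895, -0.0073, 0.0408]
tcp_rot: [0.707, 0.707, 0.003, 0.003]
contact_force: [7.9, 1.0, -6.3]
opening: 0.143
finger_force: 80.3
time: 21.38
eef_pos: [0.5835, -0.0073, 0.0407]
tcp_rot: [0.707, 0.707, 0.003, 0.003]
contact_force: [7.0, 1.2, -4.5]
opening: 0.141
finger_force: 80.5
time: 21.55
eef_pos: [0.5822, -0.0073, 0.0408]
tcp_rot: [0.707, 0.707, 0.003, 0.003]
contact_force: [7.4, 0.3, -4.9]
opening: 0.144
finger_force: 80.5
time: 21.72
eef_pos: [0.5808, -0.0073, 0.0408]
tcp_rot: [0.707, 0.707, 0.003, 0.003]
contact_force: [7.1, 0.7, -5.8]
opening: 0.144
finger_force: 80.5
```

```bash
python3 -m handwheel '[-0.01,0,0,0,0,0,0,0,0,0,0,0]'
python3 -m handwheel '[-0.01,0,0,0,0,0,0,0,0,0,0,0]'
python3 -m handwheel '[-0.01,0,0,0,0,0,0,0,0,0,0,0]'
python3 -m handwheel '[-0.01,0,0,0,0,0,0,0,0,0,0,0]'
```

```text
time: 21.88
eef_pos: [0.5803, -0.0073, 0.0408]
tcp_rot: [0.707, 0.707, 0.004, 0.004]
contact_force: [11.2, 1.3, -8.2]
opening: 0.143
finger_force: 80.2
time: 22.05
eef_pos: [0.5804, -0.0073, 0.0408]
tcp_rot: [0.707, 0.707, 0.006, 0.006]
contact_force: [15.9, 1.9, -11.5]
opening: 0.147
finger_force: 79.8
time: 22.22
eef_pos: [0.5804, -0.0073, 0.0409]
tcp_rot: [0.707, 0.707, 0.007, 0.007]
contact_force: [21.4, 1.9, -15.6]
opening: 0.143
finger_force: 79.4
time: 22.38
eef_pos: [0.5805, -0.0073, 0.0409]
tcp_rot: [0.708, 0.707, 0.009, 0.009]
contact_force: [27.0, 2.0, -20.4]
opening: 0.146
finger_force: 79.1
```

```bash
python3 -m handwheel '[0.02,0,0,0,0,0,0,0,0,0,0,0,0,0,0,0,0,0,0,0,0,0,0,0]' 0.4
python3 -m handwheel '[0,0,0.2,0,0,0,0,0,0.25,0,0,0,0,0,0.25,0,0,0,0,0,0.25,0,0,0,0,0,0.25,0,0,0]'
python3 -m handwheel '[0,0.1,0.2,0,0,0,0,0.1,0.2,0,0,0,0,0.15,0.2,0,0,0,-0.1,0.2,0.15,0,0,0,-0.1,0.2,0.15,0,0,0]'
python3 -m handwheel '[-0.1,0.2,0,0,0,0,-0.1,0.2,0,0,0,0,0,0.2,0,0,0,0,0,0.1,0,0,0,0,0,0,0,0,0,0]' 1
python3 -m handwheel '[0,0,0,0,0,0,0,0,0,0,0,0]'
cat >> h.py <<'E'
def shims(P,im,zlo=.004,zhi=.016,box=(.33,.72,.1,.4)):
    h=cv2.cvtColor(im,cv2.COLOR_BGR2HSV); m=(P[...,2]>zlo)&(P[...,2]<zhi)&(P[...,0]>box[0])&(P[...,0]<box[1])&(P[...,1]>box[2])&(P[...,1]<box[3])&(h[...,1]<70)&(h[...,2]>120)
    m=cv2.morphologyEx(m.astype(np.uint8),cv2.MORPH_OPEN,np.ones((5,5),np.uint8))
    n,l,s,c=cv2.connectedComponentsWithStats(m)
    for i in range(1,n):
        if s[i,4]<150: continue
        q=P[l==i]; r=cv2.minAreaRect((q[:,:2]*1000).astype(np.float32)); pts=cv2.boxPoints(r)
        e=[pts[1]-pts[0],pts[2]-pts[1]]; L=max(e,key=lambda v:np.hypot(*v)); a=(np.degrees(np.arctan2(L[1],L[0]))+90)%180-90
        print('px',c[i].round(0),'ctr',np.round(r[0],1),'size',np.round(r[1],1),'long axis deg',a.round(1),'z',np.median(q[:,2]).round(4),s[i,4])
E
python3 - <<'E'
from h import *
z=ctrl.get_state();print(z['eef_pos'],z['tcp_rot'],z['qpos'])
for n in ('wrist','top'):
    im,d=cap(n);cv2.imwrite(f'pics/{n}6.png',im);P,im,d=cloud(n); print(n); shims(P,im)
    b=(0.38,0.75,-0.08,0.08)
    print(*rect(P,.066,.085,b),sep='\n ')
E
```

```text
time: 22.72
eef_pos: [0.5747, -0.0072, 0.0399]
tcp_rot: [0.707, 0.707, 0.0, 0.0]
contact_force: [0.4, 0.1, -1.0]
opening: 0.399
finger_force: 0.0
time: 23.13
eef_pos: [0.574, -0.0072, 0.2214]
tcp_rot: [0.707, 0.707, 0.0, -0.0]
contact_force: [0.8, 0.1, 1.4]
opening: 0.401
finger_force: 0.0
time: 23.55
eef_pos: [0.5442, 0.1058, 0.3563]
tcp_rot: [0.707, 0.707, 0.001, 0.0]
contact_force: [-0.1, 0.4, -0.2]
opening: 0.4
finger_force: 0.0
time: 23.97
eef_pos: [0.5136, 0.2128, 0.3546]
tcp_rot: [0.706, 0.709, 0.0, -0.0]
contact_force: [-0.2, -0.6, -0.2]
opening: 0.995
finger_force: 0.0
time: 24.13
eef_pos: [0.5146, 0.2096, 0.3543]
tcp_rot: [0.707, 0.707, -0.0, 0.0]
contact_force: [-0.1, -0.6, 0.6]
opening: 1.0
finger_force: 0.0
[0.51463279 0.20961256 0.35431508] [ 7.07037347e-01  7.07176161e-01 -2.37048426e-04  1.03049106e-04] [ 2.04400594e-01 -4.94470090e-02  1.70878552e+00 -4.34210464e-04
  1.48253730e+00  2.04242615e-01]
wrist
px [251.  84.] ctr [401.1 324.7] size [53.8 64.5] long axis deg -5.9 z 0.009 1236
px [322.  84.] ctr [514.6 321.1] size [55.4 55.3] long axis deg 0.6 z 0.0089 675
p
[... 299 characters left out ...]
 axis deg -0.4 z 0.0089 1160
(array([488.3,  -5.9]), array([54.3, 65.2]), 0.1, np.float64(0.0746), np.int32(1158), array([306., 289.]))
 (array([579.1,  -5.7]), array([13.6, 36.4]), 2.2, np.float64(0.0721), np.int32(164), array([360., 289.]))
top
px [271. 168.] ctr [637.6 183.6] size [63.  51.9] long axis deg 2.5 z 0.0094 296
px [266. 207.] ctr [520.6 189.7] size [51.7 54.3] long axis deg -88.3 z 0.0093 297
px [262. 242.] ctr [416.9 197.8] size [52.6 63. ] long axis deg -8.3 z 0.0095 360
(array([582.4,  -4.7]), array([12.6, 34.5]), 0.5, np.float64(0.073), np.int32(64), array([332., 185.]))
 (array([492.4,  -3.8]), array([54., 62.]), 0.9, np.float64(0.075), np.int32(431), array([331., 217.]))
```

View pics/wrist6.png

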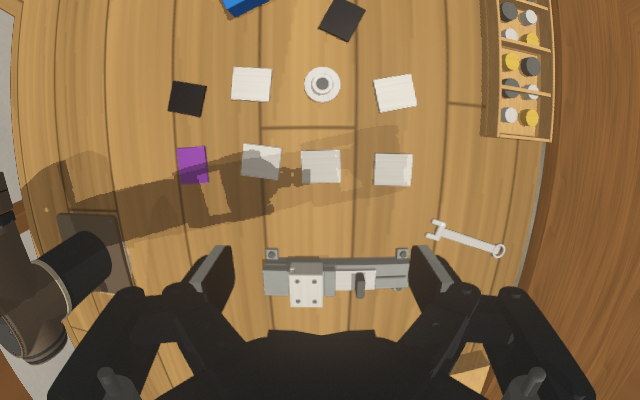

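Shims: A(251,84), B(395,93), C(261,162), D(321,166), E(393,169) — all white aluminium plates, 64x54x8; the purple (192,164) and black (188,98), (342,19) look-alikes and the flange (322,84) are left. All five confirmed in this enlarged view. Pick D first.

```bash
python3 -m handwheel '[-0.005,-0.05,-0.12,0,0,0.0733,-0.005,-0.05,-0.12,0,0,0.0733,0,-0.043,-0.12,0,0,0.0733,0,0,-0.12,0,0,0.0733,0,0,-0.12,0,0,0.0733]' 0.85 50
python3 -m handwheel '[0,0,-0.12,0,0,0.0733,0,0,-0.12,0,0,0.0733,0,0,-0.12,0,0,0.0733,0,0,-0.12,0,0,0.0733,0,0,-0.12,0,0,0.0733]'
python3 -m handwheel '[0,0,-0.12,0,0,0.0733,0,0,-0.12,0,0,0.0733,0,0,-0.12,0,0,0.0733,0,0,-0.12,0,0,0.0733,0,0,-0.2,0,0,0]'
python3 -m handwheel '[0,0,-0.2,0,0,0,0,0,-0.15,0,0,0,0,0,-0.1,0,0,0,0,0,0,0,0,0,0,0,0,0,0,0]'
python3 - <<'E'
from h import *
z=ctrl.get_state();e=z['eef_pos'];print(e,z['tcp_rot'],z['opening'])
im,d=cap('wrist');P,im,d=cloud('wrist')
from scipy.spatial.transform import Rotation as Ro
Q=(P-e)@Ro.from_quat(z['tcp_rot']).as_matrix()
m=(d>0)&(abs(Q[...,1])<.07)&(abs(Q[...,0])<.013)&(Q[...,2]>-.06)&(P[...,2]>.012)
print('tips',Q[m][:,2].max()); shims(P,im,box=(.46,.56,.13,.25))
E
```

```text
time: 24.65
eef_pos: [0.5136, 0.1873, 0.2636]
tcp_rot: [0.476, 0.88, 0.0, 0.0]
contact_force: [0.4, 0.2, -1.8]
opening: 0.853
finger_force: 0.0
time: 25.07
eef_pos: [0.5136, 0.1877, 0.1736]
tcp_rot: [0.206, 0.979, -0.0, 0.0]
contact_force: [-1.1, 0.2, 0.5]
opening: 0.854
finger_force: 0.0
time: 25.48
eef_pos: [0.5158, 0.1881, 0.074]
tcp_rot: [-0.022, 1.0, 0.0, 0.003]
contact_force: [0.2, 0.2, 0.1]
opening: 0.847
finger_force: 0.0
time: 25.9
eef_pos: [0.513, 0.1879, 0.0042]
tcp_rot: [-0.02, 1.0, -0.0, -0.001]
contact_force: [-0.6, -1.1, 0.2]
opening: 0.854
finger_force: 0.0
[0.51296981 0.18788756 0.00422553] [-2.01078398e-02  9.99797184e-01 -1.96775636e-04 -1.10728434e-03] 0.8535471518805483
tips -0.016903157702976252
px [320. 242.] ctr [513.4 187.8] size [64.6 54.1] long axis deg 1.9 z 0.0089 11088
```

```bash
python3 -m handwheel '[0,0,-0.06,0,0,0,0,0,-0.04,0,0,0,0,0,0,0,0,0,0,0,0,0,0,0]'
python3 -m handwheel '[0,0,0,0,0,0,0,0,0,0,0,0,0,0,0,0,0,0,0,0,0,0,0,0]' 0.5
python3 -m handwheel '[0,0,0.1,0,0,0,0,0,0.2,0,0,0,0,0,0.25,0,0,0,0,0,0.25,0,0,0,0,0,0.2,0,0,0]'
```

```text
time: 26.28
eef_pos: [0.5132, 0.1888, -0.0102]
tcp_rot: [-0.021, 1.0, -0.0, -0.0]
contact_force: [0.1, -0.3, 0.9]
opening: 0.852
finger_force: 0.0
time: 26.62
eef_pos: [0.5142, 0.1891, -0.0092]
tcp_rot: [-0.021, 1.0, 0.0, 0.001]
contact_force: [0.0, 0.6, 4.3]
opening: 0.606
finger_force: 52.7
time: 27.03
eef_pos: [0.5135, 0.189, 0.1421]
tcp_rot: [-0.021, 1.0, 0.0, 0.001]
contact_force: [1.5, 0.3, -1.4]
opening: 0.612
finger_force: 52.6
```

```bash
python3 -m handwheel '[-0.0117,-0.0934,0,0,0,-0.0733,-0.0117,-0.0934,0,0,0,-0.0733,-0.0117,-0.0934,0,0,0,-0.0733,-0.0117,-0.0934,0,0,0,-0.0733,-0.0117,-0.0934,0,0,0,-0.0733]'
python3 -m handwheel '[-0.0117,-0.0934,0,0,0,-0.0733,-0.0117,-0.0934,0,0,0,-0.0733,-0.0117,-0.0934,0,0,0,-0.0733,-0.0117,-0.0934,0,0,0,-0.0733,-0.0117,-0.0934,0,0,0,-0.0733]'
python3 -m handwheel '[-0.0117,-0.0934,0,0,0,-0.0733,-0.0117,-0.0934,0,0,0,-0.0733,-0.0117,-0.0934,0,0,0,-0.0733,-0.0117,-0.0934,0,0,0,-0.0733,0,0,-0.2,0,0,0]'
python3 -m handwheel '[0,0,-0.15,0,0,0,0,0,-0.05,0,0,0,0,0,0,0,0,0,0,0,0,0,0,0]'
python3 - <<'E'
from h import *
z=ctrl.get_state();e=z['eef_pos'];print(e,z['tcp_rot'],z['opening'])
im,d=cap('wrist');cv2.imwrite('pics/w7.png',im);P,im,d=cloud('wrist')
b=(.42,.56,-.08,.06)
for lo,hi in [(.066,.080),(.086,.12)]: print(lo,*rect(P,lo,hi,b),sep='\n')
E
```

```text
time: 27.45
eef_pos: [0.5038, 0.1183, 0.1393]
tcp_rot: [0.266, 0.964, -0.0, -0.001]
contact_force: [0.7, -0.1, -1.2]
opening: 0.612
finger_force: 52.6
time: 27.87
eef_pos: [0.4951, 0.0482, 0.1393]
tcp_rot: [0.529, 0.848, -0.0, -0.001]
contact_force: [-0.0, -0.3, -0.6]
opening: 0.611
finger_force: 52.6
time: 28.28
eef_pos: [0.4932, -0.01, 0.1151]
tcp_rot: [0.709, 0.705, 0.003, 0.006]
contact_force: [1.4, 0.4, -0.2]
opening: 0.612
finger_force: 52.7
time: 28.62
eef_pos: [0.4886, -0.0071, 0.0798]
tcp_rot: [0.707, 0.707, -0.0, -0.0]
contact_force: [0.3, 0.3, -0.7]
opening: 0.609
finger_force: 52.6
[ 0.48861832 -0.00712562  0.07979601] [ 7.06861750e-01  7.07351578e-01 -1.72098843e-04 -4.25260667e-04] 0.6085152655988554
0.066
(array([488.9,  23.1]), array([ 5. , 53.9]), 89.7, np.float64(0.0735), np.int32(1196), array([323., 186.]))
0.086
(array([488.2,  -6.7]), array([65., 80.]), 89.9, np.float64(0.0994), np.int32(14838), array([321., 251.]))
```

View pics/w7.png

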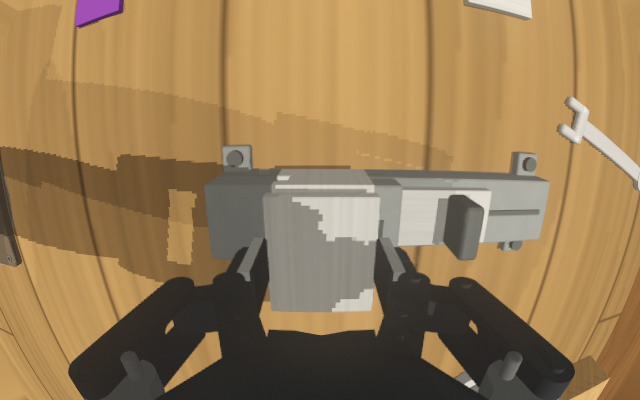

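The shim sits square above the block (320,250), block edge visible behind (325,183). Lower, release, retreat and measure.

```bash
python3 - <<'E'
from h import *
P,im,d=cloud('wrist'); m=(abs(P[...,0]-.4885)<.02)&(P[...,2]>.090)&(P[...,2]<.101)&(abs(P[...,1])<.06); print('shim y',np.percentile(P[m][:,1],[.3,99.7]),np.median(P[m][:,2]))
m=(abs(P[...,0]-.4885)<.02)&(P[...,2]>.070)&(P[...,2]<.078)&(abs(P[...,1])<.06); print('block y max',np.percentile(P[m][:,1],99.7))
E
python3 -m handwheel '[0,0,-0.06,0,0,0,0,0,-0.03,0,0,0,0,0,0,0,0,0,0,0,0,0,0,0]'
python3 -m handwheel '[0,0,-0.01,0,0,0,0,0,0,0,0,0]'
```

```text
shim y [-0.03834916  0.025512  ] 0.09796796834100158
block y max 0.025631672288720177
time: 29.0
eef_pos: [0.4886, -0.0072, 0.0662]
tcp_rot: [0.707, 0.707, -0.0, -0.0]
contact_force: [0.2, -0.5, -0.6]
opening: 0.607
finger_force: 52.6
time: 29.17
eef_pos: [0.4889, -0.0073, 0.0649]
tcp_rot: [0.707, 0.707, 0.0, 0.0]
contact_force: [-0.4, 0.6, 0.3]
opening: 0.612
finger_force: 52.6
```

```bash
python3 -m handwheel '[0,0,-0.008,0,0,0,0,0,0,0,0,0]'
python3 -m handwheel '[0,0,0,0,0,0,0,0,0,0,0,0,0,0,0,0,0,0]' 0.8
python3 -m handwheel '[0,0,0.05,0,0,0,0,0,0.15,0,0,0,0,0,0.2,0,0,0,0,0,0.25,0,0,0,0,0,0,0,0,0]'
python3 -m handwheel '[0.069,0.0906,-0.04,0,0,0.0711,0.069,0.0906,-0.04,0,0,0.0711,0.069,0.0906,-0.04,0,0,0.0711,0.069,0.0906,-0.04,0,0,0.0711,0.069,0.0906,-0.04,0,0,0.0711]' 0.85
python3 -m handwheel '[0.069,0.0906,-0.04,0,0,0.0711,0.069,0.0906,-0.04,0,0,0.0711,0.069,0.0906,-0.04,0,0,0.0711,0.069,0.0906,-0.04,0,0,0.0711,0.069,0.0906,-0.04,0,0,0.0711]'
python3 -m handwheel '[0.069,0.0906,-0.04,0,0,0.0711,0.069,0.0906,-0.04,0,0,0.0711,0.069,0.0906,-0.04,0,0,0.0711,0.069,0.0906,-0.04,0,0,0.0711,0,0,-0.1,0,0,0]'
python3 -m handwheel '[0,0,-0.1,0,0,0,0,0,-0.1,0,0,0,0,0,0,0,0,0,0,0,0,0,0,0]'
python3 - <<'E'
from h import *
z=ctrl.get_state();e=z['eef_pos'];print(e,z['tcp_rot'],z['opening'])
im,d=cap('wrist');P,im,d=cloud('wrist'); shims(P,im,box=(e[0]-.05,e[0]+.05,e[1]-.05,e[1]+.05))
E
```

```text
time: 29.33
eef_pos: [0.489, -0.0073, 0.0647]
tcp_rot: [0.707, 0.707, -0.0, -0.0]
contact_force: [-3.6, 0.7, 5.0]
opening: 0.61
finger_force: 53.2
time: 29.58
eef_pos: [0.4889, -0.0073, 0.0637]
tcp_rot: [0.707, 0.707, 0.0, 0.0]
contact_force: [-0.8, -0.1, -1.0]
opening: 0.802
finger_force: 0.0
time: 30.0
eef_pos: [0.4936, -0.0083, 0.1697]
tcp_rot: [0.707, 0.707, 0.004, 0.006]
contact_force: [1.8, -0.0, 0.6]
opening: 0.799
finger_force: 0.0
time: 30.42
eef_pos: [0.5412, 0.0613, 0.1314]
tcp_rot: [0.482, 0.876, 0.0, 0.0]
contact_force: [0.3, -0.9, 0.9]
opening: 0.852
finger_force: 0.0
time: 30.83
eef_pos: [0.5929, 0.1294, 0.1012]
tcp_rot: [0.222, 0.975, 0.0, 0.0]
contact_force: [-1.4, 0.2, -0.2]
opening: 0.854
finger_force: 0.0
time: 31.25
eef_pos: [0.637, 0.1852, 0.0645]
tcp_rot: [0.001, 1.0, 0.001, 0.003]
contact_force: [0.5, -0.3, 0.7]
opening: 0.851
finger_force: 0.0
time: 31.58
eef_pos: [0.6316, 0.182, 0.0297]
tcp_rot: [0.004, 1.0, -0.0, -0.002]
contact_force: [0.1, 0.8, -0.1]
opening: 0.856
finger_force: 0.0
[0.6316384  0.18202085 0.02974078] [ 4.22463366e-03  9.99988020e-01 -3.71607943e-04 -2.44413740e-03] 0.8557069044909997
px [323. 229.] ctr [633.6 183.3] size [54.2 64.4] long axis deg -0.7 z 0.0089 8596
```

```bash
python3 -m handwheel '[0,0,-0.1,0,0,0,0,0,-0.1,0,0,0,0,0,-0.05,0,0,0,0,0,-0.028,0,0,0,0,0,0,0,0,0]'
python3 -m handwheel '[0,0,0,0,0,0,0,0,0,0,0,0,0,0,0,0,0,0,0,0,0,0,0,0]' 0.5
python3 -m handwheel '[0,0,0.15,0,0,0,0,0,0.25,0,0,0,0,0,0.25,0,0,0,0,0,0.25,0,0,0,0,0,0.25,0,0,0]'
python3 -m handwheel '[-0.069,-0.0906,0,0,0,-0.0711,-0.069,-0.0906,0,0,0,-0.0711,-0.069,-0.0906,0,0,0,-0.0711,-0.069,-0.0906,0,0,0,-0.0711,-0.069,-0.0906,0,0,0,-0.0711]'
python3 -m handwheel '[-0.069,-0.0906,0,0,0,-0.0711,-0.069,-0.0906,0,0,0,-0.0711,-0.069,-0.0906,0,0,0,-0.0711,-0.069,-0.0906,0,0,0,-0.0711,-0.069,-0.0906,0,0,0,-0.0711]'
python3 -m handwheel '[-0.069,-0.0906,0,0,0,-0.0711,-0.069,-0.0906,0,0,0,-0.0711,-0.069,-0.0906,0,0,0,-0.0711,-0.069,-0.0906,0,0,0,-0.0711,0,0,-0.15,0,0,0]'
python3 -m handwheel '[0,0,-0.15,0,0,0,0,0,-0.15,0,0,0,0,0,-0.07,0,0,0,0,0,0,0,0,0,0,0,0,0,0,0]'
cat >> h.py <<'E'
def chk(zs,zb):
    z=ctrl.get_state();print(z['eef_pos'],z['tcp_rot'],z['opening'])
    cap('wrist');P,im,d=cloud('wrist')
    for n,h in (('held',zs),('under',zb)):
        m=(abs(P[...,0]-.4885)<.02)&(abs(P[...,2]-h)<.0035)&(abs(P[...,1]+.006)<.05); print(n,'y',np.percentile(P[m][:,1],[.3,99.7]).round(4),'z',np.median(P[m][:,2]).round(4))
        m=(abs(P[...,1]-.015)<.008)&(abs(P[...,2]-h)<.0035)&(abs(P[...,0]-.4885)<.05); print('   x',np.percentile(P[m][:,0],[.3,99.7]).round(4)) if m.sum() else 0
E
python3 -c "
from h import *
chk(.1,.083)"
```

```text
time: 32.05
eef_pos: [0.6322, 0.1827, -0.0117]
tcp_rot: [0.003, 1.0, -0.0, -0.002]
contact_force: [-0.3, 0.3, -0.0]
opening: 0.85
finger_force: 0.0
time: 32.38
eef_pos: [0.6342, 0.1831, -0.0088]
tcp_rot: [0.003, 1.0, 0.0, 0.001]
contact_force: [-0.2, -0.4, 0.9]
opening: 0.609
finger_force: 52.4
time: 32.8
eef_pos: [0.6332, 0.183, 0.1646]
tcp_rot: [0.003, 1.0, -0.0, -0.0]
contact_force: [0.9, 0.6, -0.7]
opening: 0.608
finger_force: 52.7
time: 33.22
eef_pos: [0.5811, 0.1145, 0.163]
tcp_rot: [0.281, 0.96, 0.0, -0.0]
contact_force: [0.6, 0.0, -1.2]
opening: 0.608
finger_force: 52.7
time: 33.63
eef_pos: [0.5294, 0.0465, 0.163]
tcp_rot: [0.535, 0.845, 0.0, 0.0]
contact_force: [-0.9, -0.3, -1.1]
opening: 0.61
finger_force: 52.7
time: 34.05
eef_pos: [0.4907, -0.0095, 0.1447]
tcp_rot: [0.709, 0.705, 0.002, 0.004]
contact_force: [1.3, -0.4, -0.1]
opening: 0.612
finger_force: 52.7
time: 34.47
eef_pos: [0.4887, -0.0072, 0.085]
tcp_rot: [0.707, 0.707, -0.0, -0.0]
contact_force: [0.6, -0.1, -0.6]
opening: 0.608
finger_force: 52.6
[ 0.48865335 -0.00718253  0.08495417] [ 7.06881382e-01  7.07331997e-01 -1.39471360e-04 -3.71457356e-04] 0.6083172134310655
held y [-0.0387  0.025 ] z 0.1027
   x [0.4617 0.515 ]
under y [0.0213 0.0252] z 0.0828
   x [0.4621 0.5157]
```

```bash
python3 -m handwheel '[0,0,-0.05,0,0,0,0,0,-0.03,0,0,0,0,0,-0.008,0,0,0,0,0,0,0,0,0,0,0,0,0,0,0]'
python3 -m handwheel '[0,0,0,0,0,0,0,0,0,0,0,0,0,0,0,0,0,0]' 0.8
python3 -m handwheel '[0,0,0.05,0,0,0,0,0,0.15,0,0,0,0,0,0.2,0,0,0,0,0,0.25,0,0,0,0,0,0,0,0,0]'
python3 -m handwheel '[-0.0357,0.0971,-0.04,0,0,0.065,-0.0357,0.0971,-0.04,0,0,0.065,-0.0357,0.0971,-0.04,0,0,0.065,-0.0357,0.0971,-0.04,0,0,0.065,-0.0357,0.0971,-0.04,0,0,0.065]' 0.85
python3 -m handwheel '[-0.0357,0.0971,-0.04,0,0,0.065,-0.0357,0.0971,-0.04,0,0,0.065,-0.0357,0.0971,-0.04,0,0,0.065,-0.0357,0.0971,-0.04,0,0,0.065,-0.0357,0.0971,-0.04,0,0,0.065]'
python3 -m handwheel '[-0.0357,0.0971,-0.04,0,0,0.065,-0.0357,0.0971,-0.04,0,0,0.065,-0.0357,0.0971,-0.04,0,0,0.065,-0.0357,0.0971,-0.04,0,0,0.065,0,0,-0.1,0,0,0]'
python3 -m handwheel '[0,0,-0.1,0,0,0,0,0,-0.1,0,0,0,0,0,0,0,0,0,0,0,0,0,0,0,0,0,0,0,0,0]'
python3 - <<'E'
from h import *
z=ctrl.get_state();e=z['eef_pos'];print(e,z['tcp_rot'],z['opening'],z['qpos'])
im,d=cap('wrist');P,im,d=cloud('wrist'); shims(P,im,box=(e[0]-.05,e[0]+.05,e[1]-.05,e[1]+.05))
E
```

```text
time: 34.93
eef_pos: [0.4897, -0.0074, 0.0731]
tcp_rot: [0.707, 0.707, 0.0, 0.001]
contact_force: [-0.9, -0.4, 6.8]
opening: 0.61
finger_force: 53.4
time: 35.18
eef_pos: [0.4886, -0.0073, 0.0715]
tcp_rot: [0.707, 0.707, 0.0, -0.0]
contact_force: [-0.1, 0.4, 0.1]
opening: 0.799
finger_force: 0.0
time: 35.6
eef_pos: [0.4934, -0.0082, 0.1777]
tcp_rot: [0.707, 0.707, 0.004, 0.006]
contact_force: [1.9, -0.7, -0.1]
opening: 0.798
finger_force: 0.0
time: 36.02
eef_pos: [0.4618, 0.0661, 0.1393]
tcp_rot: [0.503, 0.864, 0.0, 0.0]
contact_force: [-0.2, 0.3, 0.3]
opening: 0.849
finger_force: 0.0
time: 36.43
eef_pos: [0.435, 0.139, 0.1093]
tcp_rot: [0.269, 0.963, 0.0, 0.0]
contact_force: [0.5, 0.2, 1.1]
opening: 0.848
finger_force: 0.0
time: 36.85
eef_pos: [0.4145, 0.1988, 0.0717]
tcp_rot: [0.068, 0.998, 0.001, 0.002]
contact_force: [0.8, -0.3, -0.4]
opening: 0.852
finger_force: 0.0
time: 37.27
eef_pos: [0.4145, 0.1967, 0.0411]
tcp_rot: [0.07, 0.998, 0.0, 0.001]
contact_force: [0.1, -0.0, 0.0]
opening: 0.85
finger_force: 0.0
[0.41447253 0.19672585 0.04110139] [7.04528366e-02 9.97514941e-01 1.92336538e-04 5.51454593e-04] 0.8503904597092912 [ 2.21387644e-01  5.06666047e-02  2.21956443e+00  6.67344317e-05
  8.70194668e-01 -1.20842915e+00]
px [320. 218.] ctr [413.8 196.6] size [54.  64.3] long axis deg -8.5 z 0.0089 7851
```

```bash
python3 -m handwheel '[0,0,-0.12,0,0,0,0,0,-0.12,0,0,0,0,0,-0.06,0,0,0,0,0,-0.035,0,0,0,0,0,0,0,0,0]'
python3 -m handwheel '[0,0,0,0,0,0,0,0,0,0,0,0,0,0,0,0,0,0,0,0,0,0,0,0]' 0.5
python3 -m handwheel '[0,0,0.19,0,0,0,0,0,0.25,0,0,0,0,0,0.25,0,0,0,0,0,0.25,0,0,0,0,0,0.25,0,0,0]'
python3 -m handwheel '[0.0357,-0.0971,0,0,0,-0.065,0.0357,-0.0971,0,0,0,-0.065,0.0357,-0.0971,0,0,0,-0.065,0.0357,-0.0971,0,0,0,-0.065,0.0357,-0.0971,0,0,0,-0.065]'
python3 -m handwheel '[0.0357,-0.0971,0,0,0,-0.065,0.0357,-0.0971,0,0,0,-0.065,0.0357,-0.0971,0,0,0,-0.065,0.0357,-0.0971,0,0,0,-0.065,0.0357,-0.0971,0,0,0,-0.065]'
python3 -m handwheel '[0.0357,-0.0971,0,0,0,-0.065,0.0357,-0.0971,0,0,0,-0.065,0.0357,-0.0971,0,0,0,-0.065,0.0357,-0.0971,0,0,0,-0.065,0,0,-0.15,0,0,0]'
python3 -m handwheel '[0,0,-0.15,0,0,0,0,0,-0.14,0,0,0,0,0,-0.07,0,0,0,0,0,0,0,0,0,0,0,0,0,0,0]'
python3 -c "
from h import *
chk(.1107,.0908)"
```

```text
time: 37.73
eef_pos: [0.4134, 0.1965, -0.0105]
tcp_rot: [0.07, 0.998, -0.0, -0.001]
contact_force: [-0.9, -0.9, 0.4]
opening: 0.847
finger_force: 0.0
time: 38.07
eef_pos: [0.4151, 0.197, -0.0086]
tcp_rot: [0.07, 0.998, 0.0, 0.001]
contact_force: [-0.4, 0.1, 4.6]
opening: 0.611
finger_force: 52.8
time: 38.48
eef_pos: [0.413, 0.1965, 0.1701]
tcp_rot: [0.07, 0.998, -0.0, -0.0]
contact_force: [0.2, 0.7, -0.4]
opening: 0.606
finger_force: 53.0
time: 38.9
eef_pos: [0.4403, 0.1232, 0.1684]
tcp_rot: [0.322, 0.947, 0.0, -0.0]
contact_force: [-0.9, 0.3, 0.2]
opening: 0.611
finger_force: 53.0
time: 39.32
eef_pos: [0.4671, 0.0503, 0.1682]
tcp_rot: [0.551, 0.835, -0.0, -0.0]
contact_force: [0.0, -0.2, -1.0]
opening: 0.605
finger_force: 53.0
time: 39.73
eef_pos: [0.4929, -0.0101, 0.1505]
tcp_rot: [0.709, 0.705, 0.003, 0.005]
contact_force: [0.9, 0.1, -0.7]
opening: 0.61
finger_force: 53.0
time: 40.15
eef_pos: [0.4885, -0.0071, 0.0918]
tcp_rot: [0.707, 0.707, -0.0, -0.0]
contact_force: [-0.9, -0.1, -0.9]
opening: 0.609
finger_force: 53.0
[ 0.48848347 -0.00714366  0.09183339] [ 7.06885732e-01  7.07327554e-01 -2.21799839e-04 -4.95106875e-04] 0.608587874630821
held y [-0.0382  0.0253] z 0.1093
   x [0.4616 0.5147]
under y [0.0222 0.0248] z 0.0906
   x [0.463  0.5151]
```

```bash
python3 -m handwheel '[0,0,-0.05,0,0,0,0,0,-0.024,0,0,0,0,0,-0.008,0,0,0,0,0,0,0,0,0,0,0,0,0,0,0]'
python3 -m handwheel '[0,0,0,0,0,0,0,0,0,0,0,0,0,0,0,0,0,0]' 0.8
python3 -m handwheel '[0,0,0.05,0,0,0,0,0,0.15,0,0,0,0,0,0.2,0,0,0,0,0,0.25,0,0,0,0,0,0,0,0,0]'
python3 -m handwheel '[-0.0416,0.1582,-0.04,0,0,0.0667,-0.0416,0.1582,-0.04,0,0,0.0667,-0.0416,0.1582,-0.04,0,0,0.0667,-0.0416,0.1582,-0.04,0,0,0.0667,-0.0416,0.1582,-0.04,0,0,0.0667]' 0.85
python3 -m handwheel '[-0.0416,0.1582,-0.04,0,0,0.0667,-0.0416,0.1582,-0.04,0,0,0.0667,-0.0416,0.1582,-0.04,0,0,0.0667,-0.0416,0.1582,-0.04,0,0,0.0667,-0.0416,0.1582,-0.04,0,0,0.0667]'
python3 -m handwheel '[-0.0416,0.1582,-0.04,0,0,0.0667,-0.0416,0.1582,-0.04,0,0,0.0667,-0.0416,0.1582,-0.04,0,0,0.0667,-0.0416,0.1582,-0.04,0,0,0.0667,0,0,-0.15,0,0,0]'
python3 -m handwheel '[0,0,-0.15,0,0,0,0,0,-0.1,0,0,0,0,0,0,0,0,0,0,0,0,0,0,0,0,0,0,0,0,0]'
python3 - <<'E'
from h import *
z=ctrl.get_state();e=z['eef_pos'];print(e,z['tcp_rot'],z['opening'],z['qpos'])
im,d=cap('wrist');P,im,d=cloud('wrist'); shims(P,im,box=(e[0]-.05,e[0]+.05,e[1]-.05,e[1]+.05))
E
```

```text
time: 40.62
eef_pos: [0.4897, -0.0074, 0.0814]
tcp_rot: [0.707, 0.707, 0.0, 0.001]
contact_force: [-1.3, 0.4, 3.8]
opening: 0.612
finger_force: 53.6
time: 40.87
eef_pos: [0.4889, -0.0073, 0.0798]
tcp_rot: [0.707, 0.707, 0.0, 0.0]
contact_force: [0.3, -1.0, 0.4]
opening: 0.807
finger_force: 0.0
time: 41.28
eef_pos: [0.4934, -0.0082, 0.1858]
tcp_rot: [0.707, 0.707, 0.004, 0.006]
contact_force: [1.3, -0.7, 0.0]
opening: 0.798
finger_force: 0.0
time: 41.7
eef_pos: [0.4573, 0.1123, 0.1475]
tcp_rot: [0.498, 0.867, 0.0, 0.0]
contact_force: [0.8, -0.2, -0.1]
opening: 0.849
finger_force: 0.0
time: 42.12
eef_pos: [0.4261, 0.2312, 0.1174]
tcp_rot: [0.256, 0.967, 0.0, 0.0]
contact_force: [0.5, 0.3, 0.7]
opening: 0.85
finger_force: 0.0
time: 42.53
eef_pos: [0.4033, 0.3296, 0.0742]
tcp_rot: [0.048, 0.999, 0.003, 0.004]
contact_force: [0.3, -0.2, 0.3]
opening: 0.849
finger_force: 0.0
time: 42.95
eef_pos: [0.4023, 0.3254, 0.0344]
tcp_rot: [0.052, 0.999, 0.001, 0.001]
contact_force: [-0.0, 0.3, 0.8]
opening: 0.854
finger_force: 0.0
[0.4023412  0.32535596 0.0344112 ] [5.18138068e-02 9.98656296e-01 5.36658031e-04 8.01808072e-04] 0.8541196302657295 [ 4.83684860e-01  1.85821788e-01  2.08354483e+00  1.37007427e-04
  8.70299224e-01 -9.83525595e-01]
px [320. 221.] ctr [400.8 324.9] size [54.1 64.5] long axis deg -6.5 z 0.0089 8360
```

```bash
python3 -m handwheel '[-0.004,0,-0.1,0,0,0,0,0,-0.1,0,0,0,0,0,-0.06,0,0,0,0,0,-0.03,0,0,0,0,0,0,0,0,0]'
python3 -m handwheel '[0,0,0,0,0,0,0,0,0,0,0,0,0,0,0,0,0,0,0,0,0,0,0,0]' 0.5
python3 -m handwheel '[0.004,0,0.23,0,0,0,0,0,0.25,0,0,0,0,0,0.25,0,0,0,0,0,0.25,0,0,0,0,0,0.25,0,0,0]'
python3 -m handwheel '[0.0416,-0.1582,0,0,0,-0.0667,0.0416,-0.1582,0,0,0,-0.0667,0.0416,-0.1582,0,0,0,-0.0667,0.0416,-0.1582,0,0,0,-0.0667,0.0416,-0.1582,0,0,0,-0.0667]'
python3 -m handwheel '[0.0416,-0.1582,0,0,0,-0.0667,0.0416,-0.1582,0,0,0,-0.0667,0.0416,-0.1582,0,0,0,-0.0667,0.0416,-0.1582,0,0,0,-0.0667,0.0416,-0.1582,0,0,0,-0.0667]'
python3 -m handwheel '[0.0416,-0.1582,0,0,0,-0.0667,0.0416,-0.1582,0,0,0,-0.0667,0.0416,-0.1582,0,0,0,-0.0667,0.0416,-0.1582,0,0,0,-0.0667,0,0,-0.15,0,0,0]'
python3 -m handwheel '[0,0,-0.15,0,0,0,0,0,-0.14,0,0,0,0,0,-0.06,0,0,0,0,0,0,0,0,0,0,0,0,0,0,0]'
python3 -c "
from h import *
chk(.1180,.0988)"
```

```text
time: 43.42
eef_pos: [0.4006, 0.3247, -0.0106]
tcp_rot: [0.052, 0.999, -0.0, -0.0]
contact_force: [0.2, -0.3, 0.1]
opening: 0.854
finger_force: 0.0
time: 43.75
eef_pos: [0.402, 0.3256, -0.0089]
tcp_rot: [0.052, 0.999, 0.001, 0.001]
contact_force: [-0.2, -0.3, 3.7]
opening: 0.611
finger_force: 52.7
time: 44.17
eef_pos: [0.4007, 0.3246, 0.1757]
tcp_rot: [0.052, 0.999, -0.0, -0.0]
contact_force: [0.9, 0.3, -1.0]
opening: 0.61
finger_force: 53.0
time: 44.58
eef_pos: [0.4323, 0.2052, 0.1741]
tcp_rot: [0.311, 0.95, -0.0, -0.0]
contact_force: [1.0, 0.4, -0.7]
opening: 0.612
finger_force: 53.0
time: 45.0
eef_pos: [0.4635, 0.0865, 0.174]
tcp_rot: [0.547, 0.837, -0.0, -0.0]
contact_force: [-0.6, 0.1, -0.3]
opening: 0.607
finger_force: 53.0
time: 45.42
eef_pos: [0.493, -0.0114, 0.1563]
tcp_rot: [0.709, 0.705, 0.002, 0.005]
contact_force: [0.9, 0.6, -0.3]
opening: 0.609
finger_force: 53.0
time: 45.83
eef_pos: [0.4886, -0.0071, 0.0992]
tcp_rot: [0.707, 0.707, -0.0, -0.0]
contact_force: [-0.5, -1.0, -0.7]
opening: 0.609
finger_force: 53.0
[ 0.48860068 -0.00714485  0.09919719] [ 7.06849172e-01  7.07364190e-01 -1.37189895e-04 -3.61732898e-04] 0.6092764979009282
held y [-0.0378  0.0253] z 0.1171
   x [0.4617 0.515 ]
under y [0.0224 0.0255] z 0.0987
   x [0.4632 0.5158]
```

```bash
python3 -m handwheel '[0,0,-0.05,0,0,0,0,0,-0.02,0,0,0,0,0,-0.008,0,0,0,0,0,0,0,0,0,0,0,0,0,0,0]'
python3 -m handwheel '[0,0,0,0,0,0,0,0,0,0,0,0,0,0,0,0,0,0]' 0.8
python3 -m handwheel '[0,0,0.05,0,0,0,0,0,0.15,0,0,0,0,0,0.2,0,0,0,0,0,0.25,0,0,0,0,0,0,0,0,0]'
python3 -m handwheel '[0.0641,0.1413,-0.04,0,0,0.0756,0.0641,0.1413,-0.04,0,0,0.0756,0.0641,0.1413,-0.04,0,0,0.0756,0.0641,0.1413,-0.04,0,0,0.0756,0.0641,0.1413,-0.04,0,0,0.0756]' 0.85
python3 -m handwheel '[0.0641,0.1413,-0.04,0,0,0.0756,0.0641,0.1413,-0.04,0,0,0.0756,0.0641,0.1413,-0.04,0,0,0.0756,0.0641,0.1413,-0.04,0,0,0.0756,0.0641,0.1413,-0.04,0,0,0.0756]'
python3 -m handwheel '[0.0641,0.1413,-0.04,0,0,0.0756,0.0641,0.1413,-0.04,0,0,0.0756,0.0641,0.1413,-0.04,0,0,0.0756,0.0641,0.1413,-0.04,0,0,0.0756,0.0641,0.1413,-0.04,0,0,0.0756]'
python3 -m handwheel '[0,0,-0.15,0,0,0,0,0,-0.15,0,0,0,0,0,-0.1,0,0,0,0,0,0,0,0,0,0,0,0,0,0,0]'
python3 -m handwheel '[0,0,0,0,0,0,0,0,0,0,0,0]'
python3 - <<'E'
from h import *
z=ctrl.get_state();e=z['eef_pos'];print(e,z['tcp_rot'],z['opening'],z['qpos'])
im,d=cap('wrist');P,im,d=cloud('wrist'); shims(P,im,box=(e[0]-.05,e[0]+.05,e[1]-.05,e[1]+.05))
E
```

```text
time: 46.3
eef_pos: [0.4895, -0.0073, 0.089]
tcp_rot: [0.707, 0.707, 0.0, 0.001]
contact_force: [-2.5, 0.4, 5.5]
opening: 0.608
finger_force: 53.7
time: 46.55
eef_pos: [0.4888, -0.0073, 0.0875]
tcp_rot: [0.707, 0.707, 0.0, 0.0]
contact_force: [0.5, -0.6, -0.6]
opening: 0.797
finger_force: 0.0
time: 46.97
eef_pos: [0.4933, -0.0082, 0.1936]
tcp_rot: [0.707, 0.707, 0.004, 0.006]
contact_force: [0.6, -0.4, 1.2]
opening: 0.803
finger_force: 0.0
time: 47.38
eef_pos: [0.5374, 0.0997, 0.1552]
tcp_rot: [0.467, 0.884, 0.0, 0.0]
contact_force: [0.7, -0.3, 0.3]
opening: 0.849
finger_force: 0.0
time: 47.8
eef_pos: [0.5855, 0.2058, 0.125]
tcp_rot: [0.187, 0.982, 0.0, 0.0]
contact_force: [-0.5, -0.3, -0.0]
opening: 0.849
finger_force: 0.0
time: 48.22
eef_pos: [0.6335, 0.3118, 0.0948]
tcp_rot: [-0.108, 0.994, 0.0, 0.0]
contact_force: [0.6, 0.2, -0.4]
opening: 0.853
finger_force: 0.0
time: 48.63
eef_pos: [0.6322, 0.3102, 0.0338]
tcp_rot: [-0.105, 0.994, -0.0, -0.001]
contact_force: [-0.1, 0.5, 0.1]
opening: 0.85
finger_force: 0.0
time: 48.8
eef_pos: [0.6344, 0.3108, 0.0372]
tcp_rot: [-0.105, 0.994, 0.0, 0.002]
contact_force: [-0.3, 0.4, 1.0]
opening: 0.85
finger_force: 0.0
[0.63437959 0.31082327 0.03722623] [-1.05083152e-01  9.94462043e-01  3.48068329e-04  1.62925403e-03] 0.8501865397599117 [ 3.12262236e-01  5.38741431e-01  1.60151130e+00  1.38296997e-05
  9.98007903e-01 -1.46909689e+00]
px [321. 220.] ctr [633.3 310.9] size [64.3 54.5] long axis deg 11.9 z 0.0089 8153
```

```bash
python3 -m handwheel '[0,0,-0.1,0,0,0,0,0,-0.1,0,0,0,0,0,-0.06,0,0,0,0,0,-0.037,0,0,0,0,0,0,0,0,0]'
python3 -m handwheel '[0,0,0,0,0,0,0,0,0,0,0,0,0,0,0,0,0,0,0,0,0,0,0,0]' 0.5
python3 -m handwheel '[0,0,0.27,0,0,0,0,0,0.26,0,0,0,0,0,0.26,0,0,0,0,0,0.26,0,0,0,0,0,0.25,0,0,0]'
python3 -m handwheel '[-0.0641,-0.1413,0,0,0,-0.0756,-0.0641,-0.1413,0,0,0,-0.0756,-0.0641,-0.1413,0,0,0,-0.0756,-0.0641,-0.1413,0,0,0,-0.0756,-0.0641,-0.1413,0,0,0,-0.0756]'
python3 -m handwheel '[-0.0641,-0.1413,0,0,0,-0.0756,-0.0641,-0.1413,0,0,0,-0.0756,-0.0641,-0.1413,0,0,0,-0.0756,-0.0641,-0.1413,0,0,0,-0.0756,-0.0641,-0.1413,0,0,0,-0.0756]'
python3 -m handwheel '[-0.0641,-0.1413,0,0,0,-0.0756,-0.0641,-0.1413,0,0,0,-0.0756,-0.0641,-0.1413,0,0,0,-0.0756,-0.0641,-0.1413,0,0,0,-0.0756,-0.0641,-0.1413,0,0,0,-0.0756]'
python3 -m handwheel '[0,0,-0.15,0,0,0,0,0,-0.15,0,0,0,0,0,-0.13,0,0,0,0,0,-0.08,0,0,0,0,0,0,0,0,0]'
python3 -m handwheel '[0,0,0,0,0,0,0,0,0,0,0,0]'
python3 -c "
from h import *
chk(.1262,.1068)"
```

```text
time: 49.27
eef_pos: [0.6309, 0.3099, -0.013]
tcp_rot: [-0.105, 0.994, -0.001, -0.003]
contact_force: [-0.3, 0.4, 0.2]
opening: 0.851
finger_force: 0.0
time: 49.6
eef_pos: [0.6335, 0.3108, -0.0089]
tcp_rot: [-0.105, 0.994, 0.0, 0.001]
contact_force: [0.7, -0.1, -0.0]
opening: 0.611
finger_force: 52.5
time: 50.02
eef_pos: [0.6328, 0.3106, 0.1878]
tcp_rot: [-0.105, 0.994, 0.0, 0.0]
contact_force: [1.5, -1.0, -0.6]
opening: 0.612
finger_force: 53.0
time: 50.43
eef_pos: [0.5842, 0.2038, 0.1856]
tcp_rot: [0.193, 0.981, 0.0, 0.0]
contact_force: [0.5, -0.6, -0.1]
opening: 0.61
finger_force: 53.0
time: 50.85
eef_pos: [0.5361, 0.0978, 0.1856]
tcp_rot: [0.472, 0.882, 0.0, 0.0]
contact_force: [-0.0, -0.1, -0.2]
opening: 0.608
finger_force: 53.0
time: 51.27
eef_pos: [0.4881, -0.0081, 0.1857]
tcp_rot: [0.709, 0.705, 0.0, 0.0]
contact_force: [0.9, -0.1, -0.1]
opening: 0.61
finger_force: 53.0
time: 51.68
eef_pos: [0.4862, -0.0069, 0.1059]
tcp_rot: [0.707, 0.707, -0.002, -0.003]
contact_force: [-0.3, -0.1, -1.2]
opening: 0.607
finger_force: 52.9
time: 51.85
eef_pos: [0.4896, -0.0074, 0.1101]
tcp_rot: [0.707, 0.707, 0.001, 0.001]
contact_force: [-0.5, -1.7, -0.9]
opening: 0.612
finger_force: 52.9
[ 0.4895539  -0.00741899  0.11014036] [7.06918844e-01 7.07293931e-01 6.16937147e-04 8.14088644e-04] 0.6124402110081
held y [-0.0391  0.0242] z 0.1283
   x [0.462  0.5154]
under y [0.0198 0.0257] z 0.1069
   x [0.4629 0.5164]
```

```bash
python3 -m handwheel '[0,0.005,-0.05,0,0,0,0,0,-0.025,0,0,0,0,0,-0.012,0,0,0,0,0,0,0,0,0,0,0,0,0,0,0]'
python3 -m handwheel '[0,0,0,0,0,0,0,0,0,0,0,0]'
python3 -m handwheel '[0,0,0,0,0,0,0,0,0,0,0,0,0,0,0,0,0,0]' 0.8
python3 -m handwheel '[0,0,0.05,0,0,0,0,0,0.15,0,0,0,0,0,0.2,0,0,0,0,0,0.25,0,0,0,0,0,0.25,0,0,0]'
python3 -m handwheel '[0,-0.1,0.25,0,0,0,0,-0.2,0.15,0,0,0,0,-0.25,0,0,0,0,0,-0.25,0,0,0,0,0,-0.25,0,0,0,0]' 1
python3 -m handwheel '[0,-0.25,0,0,0,0,0,-0.25,0,0,0,0,0,-0.15,0,0,0,0,0,0,0,0,0,0,0,0,0,0,0,0]'
python3 - <<'E'
from h import *
z=ctrl.get_state();e=z['eef_pos'];print(e,z['tcp_rot'],z['qpos'])
im,d=cap('wrist');cv2.imwrite('pics/w8.png',im);P,im,d=cloud('wrist'); b=(.3,.75,-.55,-.08)
for lo,hi in [(.1,.13),(.018,.028)]: print(lo,*rect(P,lo,hi,b),sep='\n')
print(*rect(P,.11,.12,(.4,.6,-.06,.06)),*rect(P,.07,.078,(.4,.6,-.06,.06)),sep='\n')
E
```

```text
time: 52.32
eef_pos: [0.4888, -0.0064, 0.0967]
tcp_rot: [0.707, 0.707, -0.0, -0.0]
contact_force: [-2.7, 1.0, 5.5]
opening: 0.611
finger_force: 53.6
time: 52.48
eef_pos: [0.4888, -0.0064, 0.0967]
tcp_rot: [0.707, 0.707, -0.0, -0.0]
contact_force: [-2.5, 0.1, 6.1]
opening: 0.611
finger_force: 53.6
time: 52.73
eef_pos: [0.4888, -0.0065, 0.0956]
tcp_rot: [0.707, 0.707, 0.0, 0.0]
contact_force: [-0.1, 0.1, -0.2]
opening: 0.801
finger_force: 0.0
time: 53.15
eef_pos: [0.4881, -0.0064, 0.232]
tcp_rot: [0.707, 0.707, -0.0, -0.001]
contact_force: [0.7, 0.7, -0.2]
opening: 0.8
finger_force: 0.0
time: 53.57
eef_pos: [0.4888, -0.1655, 0.2925]
tcp_rot: [0.707, 0.708, 0.0, 0.001]
contact_force: [0.5, 1.0, 0.3]
opening: 0.998
finger_force: 0.0
time: 53.98
eef_pos: [0.4884, -0.2624, 0.2908]
tcp_rot: [0.708, 0.706, 0.0, -0.0]
contact_force: [0.1, 0.1, 0.0]
opening: 1.0
finger_force: 0.0
[ 0.48843086 -0.26244238  0.29084829] [ 7.07789123e-01  7.06423614e-01  2.21616881e-04 -4.31378809e-04] [-6.76300664e-01 -2.55939190e-02  1.79832820e+00  5.46331074e-04
  1.36966726e+00 -6.74478902e-01]
0.1
(array([ 4
[... 485 characters left out ...]
.float64(0.0187), np.int32(68), array([457., 156.]))
(array([ 491.1, -267.1]), array([9.6, 5. ]), 1.6, np.float64(0.0258), np.int32(25), array([324., 165.]))
(array([ 510.4, -268.7]), array([27. ,  1.9]), 17.6, np.float64(0.0231), np.int32(30), array([337., 166.]))
(array([ 475.8, -279.8]), array([28.1,  1.9]), 18.0, np.float64(0.0235), np.int32(31), array([312., 174.]))
(array([ 511.4, -328.9]), array([67.2, 45.4]), 18.4, np.float64(0.0229), np.int32(1337), array([338., 207.]))
(array([ 603.7, -336.3]), array([74.3,  3. ]), 33.4, np.float64(0.0229), np.int32(149), array([401., 212.]))
(array([ 365.4, -464.3]), array([ 8.8, 41.5]), 41.1, np.float64(0.0229), np.int32(67), array([245., 285.]))
```

View pics/w8.png

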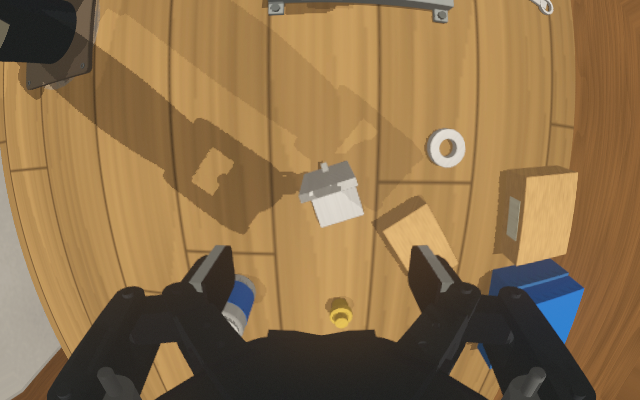

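Square: upright top at (328,188), foot at (338,207), axis 17.5°; a small nub seems to sit at (324,165) in front of the face. Inspect closer.

Run:
```python
from h import *
P,im,d=cloud('wrist')
a=np.radians(17.5); ax=np.array([np.sin(a),-np.cos(a)]); ay=np.array([np.cos(a),np.sin(a)]); o=np.array([.4951,-.2787])-.005*ax
X=(P[...,:2]-o)@ax; Y=(P[...,:2]-o)@ay
for v in range(158,200,2): print(v,[(int(X[v,u]*1000),int(Y[v,u]*1000),int(P[v,u,2]*1000)) for u in range(316,334,3)])
cv2.imwrite('pics/c8.png',cv2.resize(im[145:240,280:390],None,fx=6,fy=6,interpolation=cv2.INTER_CUBIC))
```

```text
158 [(-15, -8, 0), (-14, -4, 1), (-13, 0, 0), (-11, 3, 0), (-10, 7, 0), (-9, 11, 1)]
160 [(-13, -9, 0), (-11, -5, 1), (-10, -1, 3), (-9, 2, 2), (-7, 6, 0), (-6, 10, 0)]
162 [(-10, -10, 1), (-9, -6, 0), (-7, -2, 0), (-6, 1, 2), (-4, 5, 0), (-3, 10, 1)]
164 [(-7, -11, 2), (-6, -7, 0), (-9, -1, 25), (-7, 1, 25), (-2, 5, 0), (0, 9, 0)]
166 [(-4, -12, 0), (-3, -8, 1), (-6, -2, 26), (-5, 1, 26), (0, 4, 0), (0, 8, 8)]
168 [(-1, -13, 0), (0, -9, 0), (-4, -3, 28), (-3, 0, 30), (0, 4, 21), (0, 8, 23)]
170 [(0, -13, 4), (0, -9, 15), (0, -4, 20), (-1, 0, 32), (0, 3, 34), (0, 7, 40)]
172 [(1, -13, 14), (0, -9, 23), (0, -5, 29), (0, 0, 37), (0, 3, 41), (0, 7, 47)]
174 [(0, -13, 32), (0, -9, 39), (0, -5, 43), (0, 0, 53), (0, 3, 56), (0, 6, 63)]
176 [(0, -13, 47), (0, -8, 54), (0, -4, 60), (0, 0, 67), (0, 2, 72), (0, 6, 76)]
178 [(0, -13, 54), (0, -9, 61), (0, -5, 66), (0, -1, 73), (0, 2, 78), (0, 6, 83)]
180 [(0, -12, 68), (0, -8, 76), (0, -5, 79), (0, -1, 85), (0, 2, 91), (0, 5, 95)]
182 [(0, -12, 81), (0, -8, 88), (0, -4, 91), (0, -1, 98), (0, 2, 102), (0, 5, 106)]
184 [(0, -12, 89), (0, -8, 95), (0, -5, 98), (0, -1, 103), (0, 1, 108), (0, 5, 113)]
186 [(0, -12, 100), (0, -8, 106), (0, -5, 109), (0, -1, 115), (0, 1, 115), (1, 4, 115)]
188 [(0, -12, 107), (0, -8, 112), (1, -5, 114), (1, -2, 116), (2, 0, 116), (3, 4, 115)]
190 [(1, -12, 114), (1, -8, 117), (2, -5, 115), (3, -2, 116), (4, 0, 117), (5, 3, 116)]
192 [(3, -12, 115), (4, -9, 114), (5, -6, 115), (5, -3, 116), (7, 0, 115), (7, 2, 116)]
194 [(5, -13, 115), (6, -10, 116), (7, -7, 116), (8, -4, 115), (9, -1, 115), (10, 2, 115)]
196 [(7, -14, 115), (8, -11, 116), (9, -7, 116), (36, -11, 21), (37, -7, 23), (38, -3, 23)]
198 [(9, -15, 115), (36, -20, 21), (37, -16, 23), (39, -12, 22), (40, -8, 21), (41, -4, 22)]
```

View pics/c8.png

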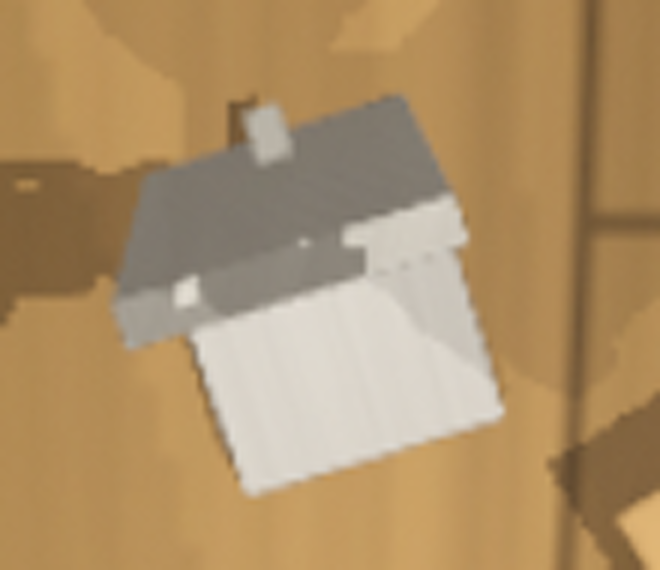

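Run:
```python
from h import *
P,im,d=cloud('scene')   # older view
print('old scene')
for v in range(256,284,2): print(v,[tuple((P[v,u]*1000).astype(int)) for u in range(236,252,3)])
im,d=cap('scene'); P,im,d=cloud('scene')
cv2.imwrite('pics/s9.png',cv2.resize(im[195:315,185:345],None,fx=5,fy=5,interpolation=cv2.INTER_CUBIC))
```

```text
old scene
256 [(np.int64(496), np.int64(-327), np.int64(61)), (np.int64(507), np.int64(-323), np.int64(67)), (np.int64(517), np.int64(-319), np.int64(70)), (np.int64(530), np.int64(-317), np.int64(79)), (np.int64(539), np.int64(-312), np.int64(83)), (np.int64(548), np.int64(-307), np.int64(85))]
258 [(np.int64(494), np.int64(-327), np.int64(50)), (np.int64(507), np.int64(-325), np.int64(57)), (np.int64(516), np.int64(-320), np.int64(60)), (np.int64(530), np.int64(-318), np.int64(71)), (np.int64(540), np.int64(-314), np.int64(76)), (np.int64(550), np.int64(-310), np.int64(80))]
260 [(np.int64(491), np.int64(-327), np.int64(35)), (np.int64(507), np.int64(-326), np.int64(48)), (np.int64(517), np.int64(-322), np.int64(52)), (np.int64(527), np.int64(-317), np.int64(56)), (np.int64(539), np.int64(-315), np.int64(65)), (np.int64(550), np.int64(-311), np.int64(70))]
262 [(np.int64(489), np.int64(-327), np.int64(22)), (np.int64(505), np.int64(-327), np.int64(36)), (np.int64(517), np.int64(-323), np.int64(43)), (np.int64(523), np.int64(-316), np.int64(40)), (np.int64(534), np.int64(-312), np.i
[... 2226 characters left out ...]
, np.int64(-352), np.int64(21)), (np.int64(574), np.int64(-352), np.int64(39)), (np.int64(559), np.int64(-330), np.int64(-1))]
280 [(np.int64(539), np.int64(-375), np.int64(20)), (np.int64(548), np.int64(-370), np.int64(23)), (np.int64(556), np.int64(-364), np.int64(23)), (np.int64(563), np.int64(-358), np.int64(23)), (np.int64(581), np.int64(-359), np.int64(42)), (np.int64(592), np.int64(-356), np.int64(49))]
282 [(np.int64(547), np.int64(-381), np.int64(23)), (np.int64(554), np.int64(-375), np.int64(24)), (np.int64(560), np.int64(-368), np.int64(21)), (np.int64(566), np.int64(-361), np.int64(18)), (np.int64(589), np.int64(-366), np.int64(46)), (np.int64(598), np.int64(-361), np.int64(50))]
```

View pics/s9.png

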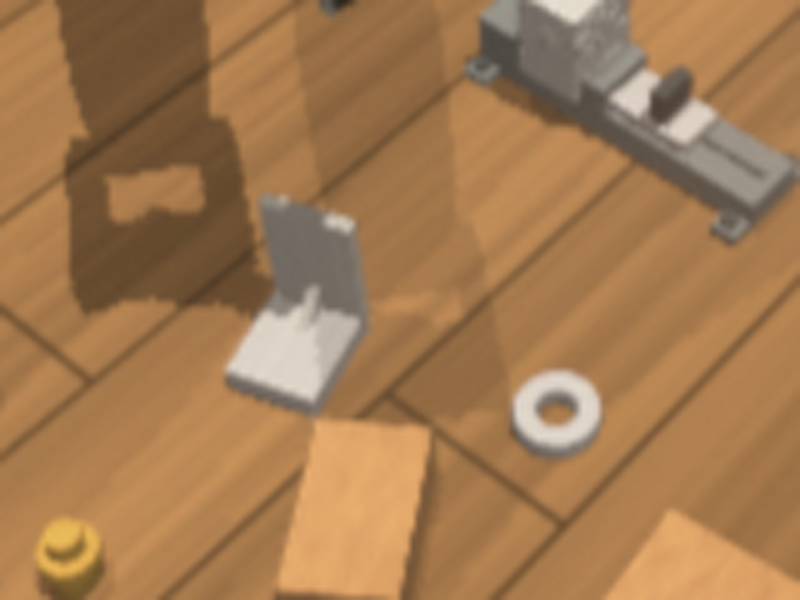

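The "nub" is a diamond-shaped gusset at the plate's foot, low down (z<32 mm), below the block's end; proceed and feel contact. The square was knocked ~4 cm since the start; the fresh pose is used. Grip the upright by its width.

```bash
python3 -m handwheel '[0.015,-0.036,-0.1,0,0,0.065,0.015,-0.037,-0.1,0,0,0.065,0.015,-0.036,-0.1,0,0,0.0644,0,0,-0.25,0,0,0,0,0,-0.25,0,0,0]' 1 80
python3 -m handwheel '[0,0,-0.25,0,0,0,0,0,-0.2,0,0,0,0,0,-0.15,0,0,0,0,0,-0.1,0,0,0,0,0,0,0,0,0]'
python3 -m handwheel '[0,0,0,0,0,0,0,0,0,0,0,0]'
python3 -c "
from h import *
cap('wrist');P,im,d=cloud('wrist');print(*rect(P,.108,.122,(.4,.6,-.35,-.22)),sep='\n')"
python3 -m handwheel '[0,0,0,0,0,0,0,0,0,0,0,0,0,0,0,0,0,0,0,0,0,0,0,0]' 0.6
```

```text
time: 54.5
eef_pos: [0.4972, -0.2773, 0.1723]
tcp_rot: [0.59, 0.807, 0.0, 0.003]
contact_force: [0.3, -0.6, -1.0]
opening: 0.998
finger_force: 0.0
time: 54.92
eef_pos: [0.4934, -0.2743, 0.0619]
tcp_rot: [0.59, 0.807, 0.0, -0.004]
contact_force: [-0.4, 0.2, -0.4]
opening: 1.001
finger_force: 0.0
time: 55.08
eef_pos: [0.4967, -0.2777, 0.0676]
tcp_rot: [0.591, 0.807, 0.0, 0.001]
contact_force: [0.5, -0.3, 0.9]
opening: 1.0
finger_force: 0.0
(array([ 453.4, -288.7]), array([14.7, 23. ]), 54.6, np.float64(0.115), np.int32(914), array([210., 280.]))
(array([ 537.7, -262.2]), array([23. , 14.7]), 70.7, np.float64(0.115), np.int32(905), array([432., 280.]))
(array([ 495.1, -278.4]), array([66.3, 11.8]), 18.0, np.float64(0.1146), np.int32(4666), array([318., 291.]))
time: 55.47
eef_pos: [0.4962, -0.2785, 0.0682]
tcp_rot: [0.591, 0.807, -0.0, 0.001]
contact_force: [-2.5, 2.2, 6.2]
opening: 0.76
finger_force: 89.0
```

```bash
python3 -m handwheel '[0,0,0.006,0,0,0,0,0,0,0,0,-0.05,0,0,0,0,0,-0.05,0,0,0,0,0,-0.05,0,0,0,0,0,-0.0455]'
python3 -m handwheel '[-0.005,0.05,0,0,0,0,-0.005,0.09,0,0,0,0,-0.005,0.1,0,0,0,0,-0.005,0.1,0,0,0,0,-0.005,0.1,0,0,0,0]'
python3 -m handwheel '[-0.005,0.1,0,0,0,0,-0.005,0.1,0,0,0,0,-0.005,0.1,0,0,0,0,-0.005,0.1,0,0,0,0,0,0.1,0,0,0,0]'
python3 -m handwheel '[0,0.1,0,0,0,0,0,0.1,0,0,0,0,0,0.1,0,0,0,0,0,0.1,0,0,0,0,0,0.1,0,0,0,0]'
python3 -m handwheel '[0,0,0,0,0,0,0,0,0,0,0,0]'
python3 - <<'E'
from h import *
z=ctrl.get_state();e=z['eef_pos'];print(e,z['tcp_rot'],z['opening'],z['contact_force'])
im,d=cap('wrist');cv2.imwrite('pics/w10.png',im);P,im,d=cloud('wrist')
print(*rect(P,.108,.122,(.4,.6,-.15,.05)),sep='\n')
E
```

```text
time: 55.88
eef_pos: [0.4975, -0.2785, 0.0681]
tcp_rot: [0.709, 0.705, 0.001, 0.003]
contact_force: [3.9, 1.1, -0.7]
opening: 0.758
finger_force: 88.6
time: 56.3
eef_pos: [0.4925, -0.2128, 0.0681]
tcp_rot: [0.707, 0.707, -0.001, 0.003]
contact_force: [-0.2, -5.9, 1.4]
opening: 0.756
finger_force: 90.2
time: 56.72
eef_pos: [0.4894, -0.1375, 0.0681]
tcp_rot: [0.707, 0.707, -0.001, 0.002]
contact_force: [-0.1, -5.4, 1.6]
opening: 0.757
finger_force: 90.3
time: 57.13
eef_pos: [0.4894, -0.0625, 0.0681]
tcp_rot: [0.707, 0.708, -0.001, 0.002]
contact_force: [0.1, -6.0, 2.1]
opening: 0.753
finger_force: 90.3
time: 57.3
eef_pos: [0.4893, -0.0602, 0.0682]
tcp_rot: [0.707, 0.707, 0.001, -0.0]
contact_force: [-0.4, 4.2, 7.9]
opening: 0.757
finger_force: 90.8
[ 0.48927547 -0.06023186  0.06817374] [ 7.06828871e-01  7.07383354e-01  1.31474971e-03 -9.52289727e-05] 0.7569896687123814 [-0.44897115  4.20885439  7.8535194 ]
(array([488.7,  -7.3]), array([54.5, 64.8]), 0.6, np.float64(0.1149), np.int32(26742), array([321., 155.]))
(array([488.9, -59.6]), array([92.5, 23. ]), 0.0, np.float64(0.115), np.int32(6089), array([321., 286.]))
```

View pics/w10.png

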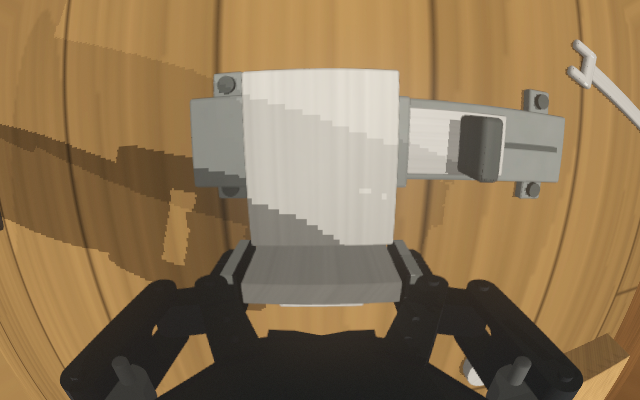

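Pack (320,155) and square plate (320,275) aligned, parallel. Slide up gently, watching force.

```bash
python3 -m handwheel '[0,0.03,0,0,0,0,0,0.03,0,0,0,0,0,0.02,0,0,0,0,0,0,0,0,0,0]'
python3 -m handwheel '[0,0.007,0,0,0,0,0,0,0,0,0,0]'
python3 -m handwheel '[0,0.007,0,0,0,0,0,0,0,0,0,0]'
python3 -m handwheel '[0,0.007,0,0,0,0,0,0,0,0,0,0]'
python3 - <<'E'
from h import *
cap('wrist');P,im,d=cloud('wrist')
for lo,hi in [(.108,.122)]:
  for x0 in (.465,.4885,.510):
    m=(abs(P[...,0]-x0)<.004)&(P[...,2]>.105)&(P[...,2]<.122)&(P[...,1]>-.08)&(P[...,1]<-.02)
    y=np.sort(P[m][:,1]); g=np.diff(y); i=g.argmax(); print(x0,'gap',y[i].round(4),y[i+1].round(4),y[0].round(4))
E
```

```text
time: 57.68
eef_pos: [0.4896, -0.0511, 0.0681]
tcp_rot: [0.707, 0.708, -0.001, 0.002]
contact_force: [-0.5, -5.8, 4.1]
opening: 0.759
finger_force: 90.6
time: 57.85
eef_pos: [0.4896, -0.0505, 0.0681]
tcp_rot: [0.707, 0.707, -0.001, 0.002]
contact_force: [-0.6, -6.3, 4.0]
opening: 0.755
finger_force: 90.5
time: 58.02
eef_pos: [0.4896, -0.0496, 0.0681]
tcp_rot: [0.707, 0.707, -0.001, 0.002]
contact_force: [-0.9, -5.5, 4.8]
opening: 0.756
finger_force: 90.5
time: 58.18
eef_pos: [0.4896, -0.0486, 0.0681]
tcp_rot: [0.707, 0.707, -0.001, 0.002]
contact_force: [-0.5, -7.1, 4.1]
opening: 0.762
finger_force: 90.5
0.465 gap -0.0426 -0.0398 -0.0535
0.4885 gap -0.0425 -0.0393 -0.0537
0.51 gap -0.0423 -0.039 -0.053
```

```bash
for i in 1; do
python3 -m handwheel '[0,0.01,0,0,0,0,0,0,0,0,0,0]'
python3 -m handwheel '[0,0.006,0,0,0,0,0,0,0,0,0,0]'
python3 -m handwheel '[0,0.005,0,0,0,0,0,0,0,0,0,0]'
python3 -m handwheel '[0,0.005,0,0,0,0,0,0,0,0,0,0]'
done | grep -E 'eef|contact'
python3 - <<'E'
from h import *
cap('wrist');P,im,d=cloud('wrist')
for x0 in (.465,.4885,.510):
    m=(abs(P[...,0]-x0)<.004)&(P[...,2]>.105)&(P[...,2]<.122)&(P[...,1]>-.08)&(P[...,1]<-.02)
    y=np.sort(P[m][:,1]); g=np.diff(y); i=g.argmax(); print(x0,'gap',y[i].round(4),y[i+1].round(4),y[0].round(4))
E
```

```text
eef_pos: [0.4896, -0.047, 0.0681]
contact_force: [-0.6, -6.7, 4.1]
eef_pos: [0.4896, -0.0462, 0.0681]
contact_force: [0.2, -7.2, 4.2]
eef_pos: [0.4897, -0.0455, 0.0681]
contact_force: [-0.9, -6.2, 3.9]
eef_pos: [0.4897, -0.0448, 0.0681]
contact_force: [-1.3, -6.9, 3.3]
0.465 gap -0.0496 -0.0493 -0.0496
0.4885 gap -0.0494 -0.0491 -0.0498
0.51 gap -0.0493 -0.0491 -0.0493
```

```bash
(python3 -m handwheel '[0,0.005,0,0,0,0,0,0,0,0,0,0]'
python3 -m handwheel '[0,0.004,0,0,0,0,0,0,0,0,0,0]'
python3 -m handwheel '[0,0.004,0,0,0,0,0,0,0,0,0,0]') | grep -E 'eef|contact'
```

```text
eef_pos: [0.4897, -0.0444, 0.0681]
contact_force: [-0.0, -7.7, 4.5]
eef_pos: [0.4897, -0.0439, 0.0681]
contact_force: [-0.1, -7.4, 3.5]
eef_pos: [0.4898, -0.0437, 0.0681]
contact_force: [-0.2, -10.3, 3.5]
```

```bash
(python3 -m handwheel '[0,0.005,0,0,0,0,0,0,0,0,0,0]'
python3 -m handwheel '[0,0.004,0,0,0,0,0,0,0,0,0,0]'
python3 -m handwheel '[0,0.004,0,0,0,0,0,0,0,0,0,0]') | grep -E 'eef|contact'
python3 - <<'E'
from h import *
cap('wrist');P,im,d=cloud('wrist')
print(*rect(P,.110,.121,(.455,.523,-.15,.05)),sep='\n')
for x0 in (.465,.4885,.510):
    m=(abs(P[...,0]-x0)<.004)&(P[...,2]>.105)&(P[...,2]<.122)&(P[...,1]>-.08)&(P[...,1]<.05)
    y=P[m][:,1]; print(x0,y.min().round(4),y.max().round(4))
E
```

```text
eef_pos: [0.4898, -0.0437, 0.0681]
contact_force: [-1.0, -12.4, 2.7]
eef_pos: [0.4898, -0.0437, 0.0682]
contact_force: [-1.4, -15.6, 2.4]
eef_pos: [0.4898, -0.0436, 0.0682]
contact_force: [-1.1, -16.7, 2.3]
(array([488.8, -13.9]), array([67.9, 80.3]), 0.8, np.float64(0.1151), np.int32(28837), array([319., 210.]))
0.465 -0.0488 0.0259
0.4885 -0.0487 0.026
0.51 -0.0484 0.0265
```

```bash
(python3 -m handwheel '[0,-0.006,0,0,0,0,0,0,0,0,0,0]'
python3 -m handwheel '[0,0,0,0,0,0,0,0,0,0,0,0,0,0,0,0,0,0,0,0,0,0,0,0]' 1
python3 -m handwheel '[0,0,0.06,0,0,0,0,0,0.15,0,0,0,0,0,0.2,0,0,0,0,0,0.25,0,0,0,0,0,0.25,0,0,0]'
python3 -m handwheel '[0,-0.15,0.2,0,0,0,0,-0.15,0.15,0,0,0,0,0,0,0,0,0,0,0,0,0,0,0,0,0,0,0,0,0]') | grep -E 'eef|contact|opening'
python3 - <<'E'
from h import *
im,d=cap('wrist');cv2.imwrite('pics/w11.png',im);P,im,d=cloud('wrist')
print(ctrl.get_state()['eef_pos'])
print(*rect(P,.110,.121,(.4,.6,-.15,.06)),*rect(P,.062,.078,(.54,.65,-.05,.05)),*rect(P,.018,.028,(.4,.6,-.15,-.045)),sep='\n')
for x0 in (.46,.4885,.517):
    m=(abs(P[...,0]-x0)<.004)&(P[...,2]>.105)&(P[...,2]<.122)&(P[...,1]>-.08)&(P[...,1]<.05)
    y=P[m][:,1]; print(x0,y.min().round(4),y.max().round(4)) if m.sum() else 0
im,d=cap('scene');cv2.imwrite('pics/s12.png',cv2.resize(im[150:270,230:390],None,fx=5,fy=5,interpolation=cv2.INTER_CUBIC))
E
```

```text
eef_pos: [0.4898, -0.0436, 0.0681]
contact_force: [-0.5, -13.3, 2.8]
opening: 0.759
eef_pos: [0.4879, -0.0391, 0.0662]
contact_force: [0.9, -0.7, -0.4]
opening: 0.997
eef_pos: [0.4878, -0.0391, 0.2045]
contact_force: [1.1, 0.4, 0.2]
opening: 0.998
eef_pos: [0.4881, -0.0841, 0.255]
contact_force: [1.0, -0.1, -0.5]
opening: 1.0
[ 0.48778935 -0.08380995  0.25414349]
(array([488.8, -11.1]), array([75. , 65.5]), 89.9, np.float64(0.115), np.int32(4602), array([322., 108.]))
(array([579.2,  -6.9]), array([35.6, 14.6]), 89.5, np.float64(0.0715), np.int32(436), array([404., 106.]))
(array([488.5, -89.1]), array([58.9, 65.8]), 90.0, np.float64(0.0229), np.int32(2323), array([322., 170.]))
0.46 -0.0486 0.0244
0.4885 -0.0479 0.0252
0.517 -0.0486 0.0253
```

View pics/s12.png

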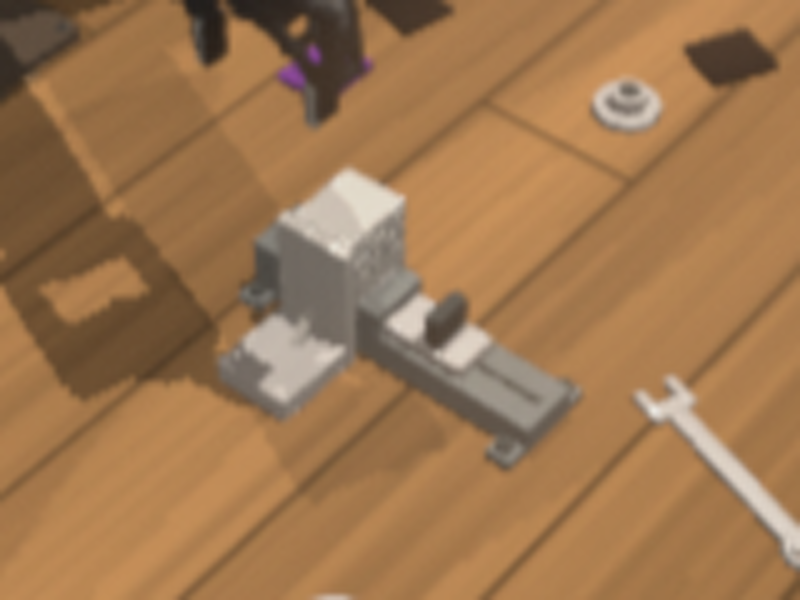

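The square's tall face is flush on the pack and block end, everything is square (combined 75 × 65.5 mm), and the jaw is unchanged. Hand in.

```bash
python3 -c "
from plant import ctrl; print(ctrl.sign_off())"
```

```text
the job is handed in; nothing more can be done
None
```

I handed in the job after about 60 s of robot time: block turned pad-face up and clamped tight, all five aluminium shims stacked square on it, and the set-up square standing flush against the block's −y end; the verdict itself was not shown.

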